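Load the bench blow-off dryer and start it

TASK

Dry the freshly machined parts: draw back the red catch, slide the clear guard fully open, and pack the dark long clamp and every other spigoted part on the bench (their number varies) upright into the sunken tray, each flat on the tray's floor. Then slide the guard fully shut, push the catch fully home, and only then pull the red start knob out to its stop, hold it there for about a second and let it spring back to rest. Leave the other things on the bench where they are.

Things in the scene. Friction and masses are not known exactly. Their poses are not given: they have to be found in the camera images.
- tray (a point): centre of the rubber floor (50 mm above the table) of the tray sunk in the grey dryer: inside 146 mm along this point's x, 100 mm along y, walls 20 mm high up to the flat deck. Console and catch lie towards -x (the machine's front), z is up. It takes three rows of 44 mm feet along x by two along y with a few mm to spare; the long clamp, lying along y, takes a whole row. Yaw of the machine varies
- end_plate (a point): foot of the fixed steel end plate on the deck (70 mm above the table), on the tray's +y side: 180 mm along x, 8 mm thick, 56 mm high. Same axes as the tray
- hood (a joint): clear plastic sliding guard with yellow handle, m: 0 = shut over the tray, 0.16 = fully open, slid along the tray's -y. About 2.5 N of friction holds it anywhere; it cannot open while the catch is home. Roof 58 mm above the deck, 176 mm (x) by 134 mm (y), open on the side facing the end plate; shut, its middle is 5 mm to +y of the tray's centre
- hood_handle (a point): middle of the guard's yellow bar handle: round bar 12 mm thick, 90 mm long along the tray's x, its middle line 32 mm above the guard's roof. Moves with the guard
- catch (a joint): red slide catch, m: 0 = home (locked: its bolt lies in the guard's keeper), 0.022 = fully drawn back, free. Slides along the tray's -x; about 2.5 N of friction holds it where it is left. The bolt enters the keeper only when the guard is closed to within about 3 mm
- catch_tab (a point): on the red catch's upright tab, 36 mm above its foot: tab 26 mm along the tray's x, 11 mm thick along y, 42 mm free height, this point 14 mm below its top, 40 mm above the deck; the guard's front wall is about 47 mm behind it when home. Moves with the catch
- knob (a joint): red pull-to-start knob, m: 0 = at rest, 0.013 = pulled out to its stop; the machine starts when it is out 9 mm or more for a moment. A spring draws it back: 2 N at rest to 8 N at the stop
- knob_cap (a point): centre of the red knob's round cap (30 mm diameter, 20 mm thick), 26 mm out from the console's sloping face. Its z axis is the direction of pull: up and leaning 13 degrees towards the machine's front (the tray's -x); y is the tray's y. Moves with the knob
- brass_flange_mid (a point): brass-yellow turned part standing on its foot: round foot 44 mm diameter, 18 mm high, and on it a round spigot 18 mm diameter, so 64 mm tall in all. Point at its centre (32 mm above its underside), z up the spigot. May be absent
- steel_flange_mid (a point): bright steel turned part standing on its foot: round foot 44 mm diameter, 18 mm high, and on it a round spigot 18 mm diameter, so 64 mm tall in all. Point at its centre (32 mm above its underside), z up the spigot. May be absent
- copper_flange_mid (a point): copper-red turned part standing on its foot: round foot 44 mm diameter, 18 mm high, and on it a round spigot 18 mm diameter, so 64 mm tall in all. Point at its centre (32 mm above its underside), z up the spigot. May be absent
- brass_block_mid (a point): brass-yellow milled part standing on its foot: square foot 44 x 44 mm, 18 mm high, and on it a square spigot 18 x 18 mm (sides parallel to the foot's), so 64 mm tall in all. Point at its centre (32 mm above its underside), z up, x and y along its sides. May be absent
- alu_block_mid (a point): aluminium-grey milled part standing on its foot: square foot 44 x 44 mm, 18 mm high, and on it a square spigot 18 x 18 mm (sides parallel to the foot's), so 64 mm tall in all. Point at its centre (32 mm above its underside), z up, x and y along its sides. May be absent
- long_clamp_mid (a point): dark steel clamp part, always there: foot 44 mm (its x) by 92 mm (its y), 18 mm high, with a spigot 18 mm (x) by 26 mm (y) at its middle, 64 mm tall in all, 0.6 kg. Point at its centre (32 mm above its underside), z up
- oil_bottle: bystander: oil bottle with red cap, 48 mm diameter, 130 mm tall; origin at its underside
- insert_box: bystander: small yellow box 40 x 30 x 16 mm among the parts; origin at its underside
- mug: bystander: blue mug, 80 mm diameter, 90 mm tall; origin at its underside
- wrench: bystander: wrench lying on the bench
- screw_jar: bystander: jar with steel lid, 60 mm diameter, 70 mm tall
- chip_brush: bystander: brush lying on the bench
- bar_stock: bystander: plain brass block 50 x 50 x 90 mm without spigot; not a part to dry
Things that resemble listed ones, but are neither listed nor needed, are in the scene too. What is shaped like the part that bears brass_block_mid but blue or green is not meant.

How it is judged:
On the way, in this order (a step that is already met when the one before it is completed fails the run):
1. the catch is drawn back while the guard is still shut (value of joint catch above 0.016 m and value of joint hood below 0.008 m), for 0.1 s.
2. the guard is slid open (value of joint hood above 0.145 m), for 0.1 s.
3. the long clamp and every other part present stand upright on the tray's floor (x of brass_flange_mid in the frame of tray between -0.056 and 0.056 m and y of brass_flange_mid in the frame of tray between -0.033 and 0.033 m and z of brass_flange_mid in the frame of tray between 0.026 and 0.038 m and angle between each of brass_flange_mid, steel_flange_mid, brass_block_mid, alu_block_mid, copper_flange_mid, long_clamp_mid's own z axis and vertical below 0.12 rad and x of steel_flange_mid in the frame of tray between -0.056 and 0.056 m and y of steel_flange_mid in the frame of tray between -0.033 and 0.033 m and z of steel_flange_mid in the frame of tray between 0.026 and 0.038 m and x of brass_block_mid in the frame of tray between -0.056 and 0.056 m and y of brass_block_mid in the frame of tray between -0.033 and 0.033 m and z of brass_block_mid in the frame of tray between 0.026 and 0.038 m and x of alu_block_mid in the frame of tray between -0.056 and 0.056 m and y of alu_block_mid in the frame of tray between -0.033 and 0.033 m and z of alu_block_mid in the frame of tray between 0.026 and 0.038 m and x of copper_flange_mid in the frame of tray between -0.056 and 0.056 m and y of copper_flange_mid in the frame of tray between -0.033 and 0.033 m and z of copper_flange_mid in the frame of tray between 0.026 and 0.038 m and x of long_clamp_mid in the frame of tray between -0.056 and 0.056 m and y of long_clamp_mid in the frame of tray between -0.01 and 0.01 m and z of long_clamp_mid in the frame of tray between 0.026 and 0.038 m and value of joint hood above 0.1 m), for 0.3 s.
4. the guard is shut again (value of joint hood below 0.004 m and x of brass_flange_mid in the frame of tray between -0.056 and 0.056 m and y of brass_flange_mid in the frame of tray between -0.033 and 0.033 m and z of brass_flange_mid in the frame of tray between 0.026 and 0.038 m and angle between each of brass_flange_mid, steel_flange_mid, brass_block_mid, alu_block_mid, copper_flange_mid, long_clamp_mid's own z axis and vertical below 0.12 rad and x of steel_flange_mid in the frame of tray between -0.056 and 0.056 m and y of steel_flange_mid in the frame of tray between -0.033 and 0.033 m and z of steel_flange_mid in the frame of tray between 0.026 and 0.038 m and x of brass_block_mid in the frame of tray between -0.056 and 0.056 m and y of brass_block_mid in the frame of tray between -0.033 and 0.033 m and z of brass_block_mid in the frame of tray between 0.026 and 0.038 m and x of alu_block_mid in the frame of tray between -0.056 and 0.056 m and y of alu_block_mid in the frame of tray between -0.033 and 0.033 m and z of alu_block_mid in the frame of tray between 0.026 and 0.038 m and x of copper_flange_mid in the frame of tray between -0.056 and 0.056 m and y of copper_flange_mid in the frame of tray between -0.033 and 0.033 m and z of copper_flange_mid in the frame of tray between 0.026 and 0.038 m and x of long_clamp_mid in the frame of tray between -0.056 and 0.056 m and y of long_clamp_mid in the frame of tray between -0.01 and 0.01 m and z of long_clamp_mid in the frame of tray between 0.026 and 0.038 m), for 0.1 s.
5. the catch is home again (value of joint each of hood, catch below 0.004 m), for 0.1 s.
6. the knob is pulled out 9 mm or more and held 0.3 s with the guard shut and the catch home (all of step 5 and value of joint knob above 0.009 m), for 0.3 s.
At the end, for the whole second after the job is handed in: knob back within 2 mm of rest, guard within 4 mm of shut, catch within 4 mm of home, every present part inside the tray, within 6 mm of standing on its floor and within 0.12 rad of upright, bystanders within 30 mm of where they were (all of step 5 and value of joint knob below 0.002 m and x of brass_flange_mid in the frame of tray between -0.056 and 0.056 m and y of brass_flange_mid in the frame of tray between -0.033 and 0.033 m and z of brass_flange_mid in the frame of tray between 0.026 and 0.038 m and angle between each of brass_flange_mid, steel_flange_mid, brass_block_mid, alu_block_mid, copper_flange_mid, long_clamp_mid's own z axis and vertical below 0.12 rad and x of steel_flange_mid in the frame of tray between -0.056 and 0.056 m and y of steel_flange_mid in the frame of tray between -0.033 and 0.033 m and z of steel_flange_mid in the frame of tray between 0.026 and 0.038 m and x of brass_block_mid in the frame of tray between -0.056 and 0.056 m and y of brass_block_mid in the frame of tray between -0.033 and 0.033 m and z of brass_block_mid in the frame of tray between 0.026 and 0.038 m and x of alu_block_mid in the frame of tray between -0.056 and 0.056 m and y of alu_block_mid in the frame of tray between -0.033 and 0.033 m and z of alu_block_mid in the frame of tray between 0.026 and 0.038 m and x of copper_flange_mid in the frame of tray between -0.056 and 0.056 m and y of copper_flange_mid in the frame of tray between -0.033 and 0.033 m and z of copper_flange_mid in the frame of tray between 0.026 and 0.038 m and x of long_clamp_mid in the frame of tray between -0.056 and 0.056 m and y of long_clamp_mid in the frame of tray between -0.01 and 0.01 m and z of long_clamp_mid in the frame of tray between 0.026 and 0.038 m and distance of each of oil_bottle, insert_box, mug, wrench, screw_jar, chip_brush, bar_stock from where it was at the start of the episode below 0.03 m); the robot touches nothing.
It fails at once if the start knob is pulled out more than 6 mm while the guard is not shut or the catch is not home (value of joint knob above 0.006 m and value of joint any of hood, catch above 0.006 m).
It fails at once if a bystander is pushed or carried more than 50 mm away (distance of any of oil_bottle, insert_box, mug, wrench, screw_jar, chip_brush, bar_stock from where it was at the start of the episode above 0.05 m).
Of brass_flange, steel_flange, brass_block, alu_block, copper_flange only 3 to 4 are there at a start; the rules pass over those that are not, and their reading is None.
At some moment in a run one of brass_flange, steel_flange, brass_block, alu_block, copper_flange, long_clamp may be knocked a few centimetres aside while the robot is not near it.
It also fails if it takes over 210 s, if anything falls off the work surface, if the arm or the gripper's body presses on something with over 40 N, if the wrist force passes 120 N, or if a joint passes its speed limit or range.

ROBOT

A 6-joint arm with a two-finger parallel gripper is mounted at the origin on the work surface. World frame = base frame: x ahead of the robot, y to its left, z up, the work surface at z = 0. Lengths are in m, angles in rad, forces in N, time in s.
With the tool pointing down it reaches from about 0.3 to 0.95 m from the base axis. Payload 3.1 kg.
Tool frame: the origin (TCP) lies midway between the tips of the shut fingers; the grasp point (between the pads) lies manip.pinch_z behind it (manip.pinch_z is the distance from the TCP to the grasp point, in m); z points along the fingers, y is the line along which they close (so a half turn about z gives the same grasp; the last joint's range is limited). The gripper opens to 85 mm and grips with 20 to 120 N. Pads are 22 mm wide; open, the fingers measure 114 mm over their backs; the gripper's body (76 mm by 85 mm) begins 54 mm behind the grasp point. The pads swing forward as they close: fully open they stand 13 mm farther back than shut.
Start: joints at [1.231, 0.308, 1.634, -0, 1.2, -0.07], TCP at [0.167, 0.602, 0.231] pointing down, gripper open.
Joint ranges: [-3.06, 3.06], [-0.79, 1.96], [0.05, 2.63], [-1.19, 4.34], [0.05, 2.64], [-2.94, 2.94]. Speed limits (rad/s): [2.79, 2.79, 3.14, 3.14, 3.14, 3.14].

INTERFACE

Orientations are given as a rotation vector (axis times angle).
In Python, from rig import status, imaging, workorder, manip gives the robot as it stands.
- The arm moves only by the shell command python3 -m inch 'ROWS' [FORCE]. ROWS is JSON, a list of rows, each an object of numbers: "x", "y", "z": the shift along the world's x, y, z in cm; "roll": the turn about the world's z in degrees; "grip": the closure in counts, from 0 (fully open) to 255 (shut). A call has 1 to 20 rows; each row shifts and turns the commanded pose from where the row before left it; what a row does not reach is not made up. A row lasts 1/12 s, in which the tool goes at most 41.7 mm and 7.16 degrees, less where a joint would pass 70% of its speed; a pose out of reach is approached as far as the arm can. A call is refused whole if a number of a shift passes 4.17 or a number of a turn 7.16, either way. A call with a gripper value outside its range is refused whole. The fingers move at their own pace and stop on an object; FORCE is the grip in N (left out, the last holds). Time passes only in rows, so rows that do not move let the fingers close. It gives the time, the measured TCP pose, the force, the opening and the grip force at its end, in the units of the state.
- status.sense(): the state, without advancing time (a new reading comes with each control period).
- imaging.snapshot(name): name is "scene" or "side" or "wrist"; returns the picture (420x560x3 uint8, red, green, blue); there is no depth.
- imaging.camera_info(name): a dict with "camera_matrix" (3x3 intrinsics, pixels), "world_from_camera" (4x4, takes a point from camera to world coordinates); the wrist camera has in their place "hand_eye" (4x4, takes a point from camera to tool coordinates, whose origin is the TCP and whose axes are the flange's). Camera axes: x right, y down, z forward; pixel columns grow to the right and rows downward; lengths in m; the calibration is good to about 2 mm. A picture is of the moment at which its call begins: read the wrist's pose just before it. camera_info takes no time and is no camera call.
- workorder.hand_in(): hands the job in; it is judged then, once.
The state is a dict: "time_s": time; "qpos": joint angles; "joint_vel": joint speeds; "tau": joint torques, N m; "position": TCP position; "tcp_rot": TCP orientation; "wrist_force": force on the tool from outside, world axes, zero at the start; "wrist_torque": the same for the moment, N m; "finger_gap": finger opening in m; "finger_force": force on a finger pad.
Only numpy, scipy, OpenCV 4.12 (cv2) and the standard library are available. Lean on these libraries where they do the work, as an engineer would, in place of code of your own. Each camera call takes 0.05 s, during which the arm holds its last target. There are 200 camera calls.

## Working session

There is one attempt and no reset: what is moved stays moved. The work goes in short steps, Python scripts to look and compute and a shell command to move; the robot and the scene stay as the last step left them, time stands still between calls to the robot, and variables do not carry over. Pictures are saved under pics/ and viewed, at most 14 in all, crops included, and the job is handed in when it is done.

```bash
ls; mkdir -p pics
cat > h.py <<'E'
import numpy as np, cv2
from rig import status, imaging, manip
from scipy.spatial.transform import Rotation as R
def snap(n,f=None):
    s=status.sense(); im=imaging.snapshot(n)
    if f: cv2.imwrite('pics/'+f+'.png',im[:,:,::-1])
    return im,s
def cam(n,s=None):
    c=imaging.camera_info(n); K=np.array(c['camera_matrix'])
    if n=='wrist':
        T=np.eye(4);T[:3,:3]=R.from_rotvec(s['tcp_rot']).as_matrix();T[:3,3]=s['position']
        return K,T@np.array(c['hand_eye'])
    return K,np.array(c['world_from_camera'])
def ray(n,px,z,s=None):
    K,T=cam(n,s); d=T[:3,:3]@np.linalg.inv(K)@np.array([px[0],px[1],1.]); o=T[:3,3]
    return o+d*(z-o[2])/d[2]
def proj(n,P,s=None):
    K,T=cam(n,s); p=np.linalg.inv(T)@np.append(P,1); q=K@p[:3]; return q[:2]/q[2]
E
python3 - <<'E'
from h import *
for n in('scene','side','wrist'):
    im,s=snap(n,n+'0'); K,T=cam(n,s); print(n,K.round(1).tolist(),T.round(3).tolist())
print(s, manip.pinch_z)
E
```

```text
pics
scene [[391.0, 0.0, 278.6], [0.0, 391.0, 209.0], [0.0, 0.0, 1.0]] [[-0.671, 0.466, -0.577, 1.167], [0.741, 0.402, -0.538, 0.665], [-0.019, -0.788, -0.615, 0.806], [0.0, 0.0, 0.0, 1.0]]
side [[466.8, 0.0, 280.1], [0.0, 466.8, 209.8], [0.0, 0.0, 1.0]] [[0.942, -0.176, 0.284, 0.154], [-0.334, -0.448, 0.829, -1.011], [-0.018, -0.876, -0.481, 0.747], [0.0, 0.0, 0.0, 1.0]]
wrist [[329.8, 0.0, 280.5], [0.0, 329.8, 211.0], [0.0, 0.0, 1.0]] [[0.268, 0.914, 0.306, 0.088], [0.964, -0.253, -0.088, 0.622], [-0.003, 0.318, -0.948, 0.372], [0.0, 0.0, 0.0, 1.0]]
{'time_s': 0.1, 'qpos': array([ 1.23132027e+00,  3.08893858e-01,  1.63506374e+00, -3.11483385e-05,
        1.19970719e+00, -6.96877971e-02]), 'joint_vel': array([-1.37768745e-03, -2.43246226e-03, -2.75569383e-03,  8.50060431e-04,
        1.01395139e-03, -2.79440779e-05]), 'tau': array([-8.61647040e-04, -4.16401827e+01, -2.77648419e+01, -1.65039796e-04,
        3.90880101e-03,  1.04895442e-06]), 'position': array([0.16635779, 0.6016774 , 0.23017478]), 'tcp_rot': array([-0.42242771, -3.11266488,  0.00319588]), 'wrist_force': array([-0.38076915, -0.20082097,  0.93192303]), 'wrist_torque': array([-0.05228383, -0.0209567 , -0.06609473]), 'finger_force': 0.0, 'finger_gap': 0.08575722565137679} 0.0187
```

View pics/scene0.png

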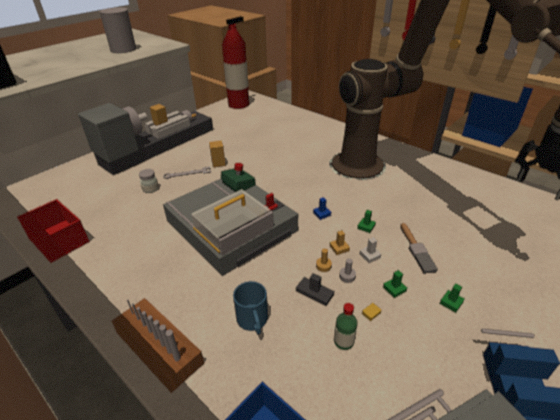

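View pics/side0.png

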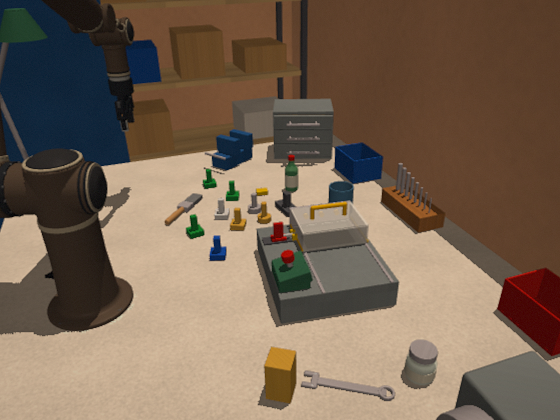

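Run:
```python
import cv2,numpy as np
a=cv2.imread('pics/scene0.png');b=cv2.imread('pics/side0.png')
A=cv2.resize(a[155:315,150:410],None,fx=3,fy=3,interpolation=cv2.INTER_CUBIC)
B=cv2.resize(b[160:320,180:400],None,fx=3.5,fy=3.5,interpolation=cv2.INTER_CUBIC)
cv2.imwrite('pics/cA.png',A);cv2.imwrite('pics/cB.png',B);print(A.shape,B.shape)
```

```text
(480, 780, 3) (560, 770, 3)
```

View pics/cA.png

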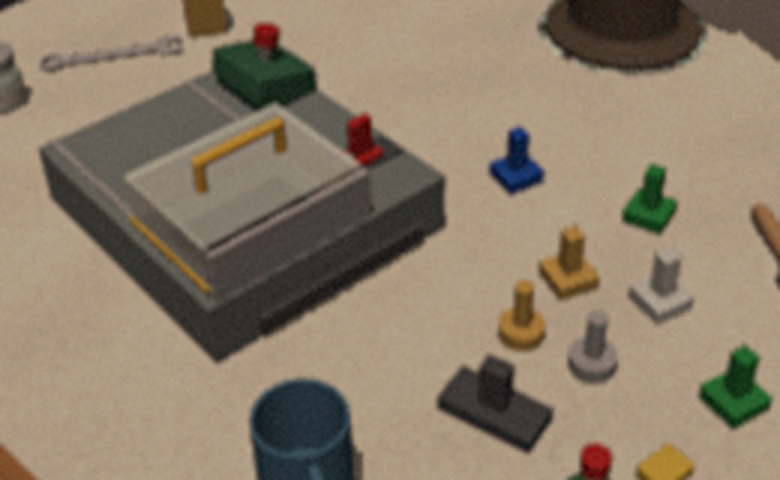

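View pics/cB.png

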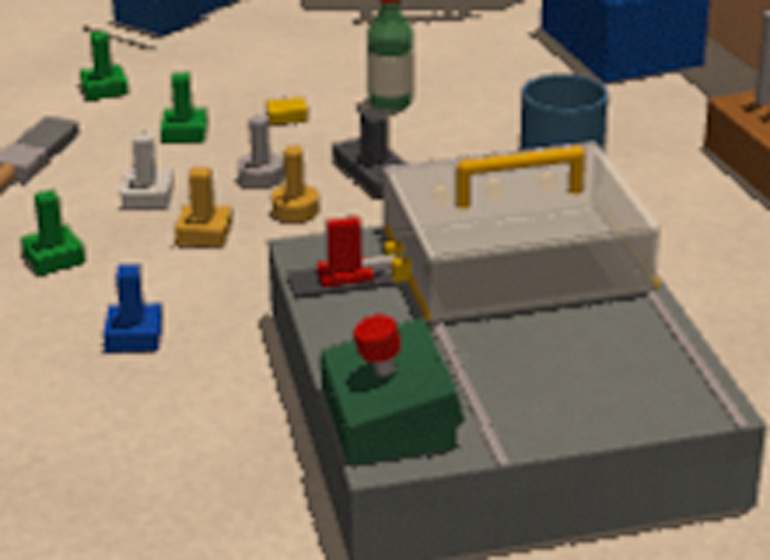

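Run:
```python
from h import *
A={'bb':(571,231,.064),'bf':(523,285,.064),'sf':(597,317,.064),'ab':(667,254,.064),'lc':(496,363,.064),'h1':(197,164,.16),'h2':(284,122,.16),'tab':(361,119,.124),'knob':(266,36,.12)}
B={'bb':(202,172,.064),'bf':(294,150,.064),'sf':(259,120,.064),'ab':(145,138,.064),'lc':(374,107,.064),'h1':(583,154,.16),'h2':(462,165,.16),'tab':(344,220,.124),'knob':(377,335,.12)}
for k in A:
    a=A[k];b=B[k];pa=(a[0]/3+150,a[1]/3+155);pb=(b[0]/3.5+180,b[1]/3.5+160)
    P=[]
    M=np.zeros((3,3));v=np.zeros(3)
    for n,p in(('scene',pa),('side',pb)):
        K,T=cam(n);d=T[:3,:3]@np.linalg.inv(K)@np.array([*p,1]);d/=np.linalg.norm(d);Q=np.eye(3)-np.outer(d,d);M+=Q;v+=Q@T[:3,3]
    print(k,ray('scene',pa,a[2])[:2].round(4),ray('side',pb,b[2])[:2].round(4),np.linalg.solve(M,v).round(4))
```

```text
bb [0.4347 0.2214] [0.4382 0.2181] [0.4372 0.221  0.0639]
bf [0.5238 0.2314] [0.5259 0.2277] [0.5252 0.2307 0.0635]
sf [0.5135 0.3043] [0.5138 0.2963] [0.5139 0.3029 0.0619]
ab [0.4032 0.3072] [0.4065 0.2998] [0.4055 0.3062 0.0628]
lc [0.614  0.2709] [0.6223 0.2824] [0.6185 0.2734 0.0691]
h1 [ 0.6737 -0.0266] [ 0.6765 -0.0333] [ 0.6754 -0.0292  0.1587]
h2 [ 0.5779 -0.0135] [ 0.5842 -0.0158] [ 0.5817 -0.0138  0.1605]
tab [0.4916 0.0033] [ 0.4939 -0.0026] [0.4931 0.0017 0.1228]
knob [ 0.4417 -0.1878] [ 0.466  -0.1495] [ 0.4581 -0.1694  0.1349]
```

```bash
python3 -m inch '[{"x":2,"y":-3.5,"z":0.7,"roll":6.1},{"x":2,"y":-3.5,"z":0.7},{"x":2,"y":-3.5,"z":0.7},{"x":2,"y":-3.5,"z":0.7},{"x":2,"y":-3.5,"z":0.7},{"x":2,"y":-3.5,"z":0.7},{"x":2,"y":-3.5,"z":0.7},{"x":2,"y":-3.5,"z":0.7},{"x":2,"y":-3.5,"z":0.7},{"x":2,"y":-3.5,"z":0.7},{"x":0},{"x":0},{"x":0}]'
python3 - <<'E'
from h import *
im,s=snap('wrist','w1'); print(s['position'],s['tcp_rot'])
for k,P in dict(bb=(.4372,.221,.064),bf=(.5252,.2307,.064),sf=(.5139,.3029,.064),ab=(.4055,.3062,.064),lc=(.6185,.2734,.064)).items(): print(k,proj('wrist',P,s).round())
E
```

```text
[0.16640549 0.60178581 0.23030917] [-4.22456411e-01 -3.11269325e+00  2.77680391e-03]
bb [ 59. 456.]
bf [ 95. 498.]
sf [140. 483.]
ab [108. 426.]
lc [149. 533.]$[0]: bad value
```

View pics/w1.png

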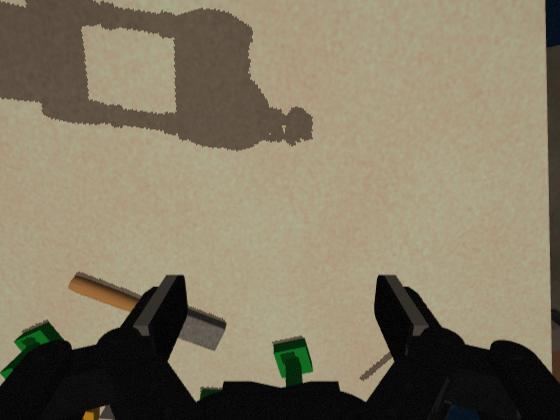

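The picture shows that the arm did not move (row refused); the fingers sit at the image bottom. I'll try with all the keys.

```bash
python3 -m inch '[{"x":2.0,"y":-3.5,"z":0.7,"roll":6.1,"grip":0}]'; python3 -m inch '[{"x":2.0,"y":-3.5,"z":0.7}]'; python3 -m inch --help | head -20
```

```text
time_s: 0.28
position: [0.184, 0.5704, 0.236]
tcp_rot: [-0.248, -3.129, -0.002]
wrist_force: [1.8, -1.8, -0.2]
finger_gap: 0.0852
finger_force: 0.0$[0]: bad value
invalid input: not JSON, or not a number
```

```bash
python3 -m inch '[{"x":2.9,"y":-2.8,"z":0.6,"roll":0,"grip":0},{"x":2.9,"y":-2.8,"z":0.6,"roll":0,"grip":0},{"x":2.9,"y":-2.8,"z":0.6,"roll":0,"grip":0},{"x":2.9,"y":-2.8,"z":0.6,"roll":0,"grip":0},{"x":2.9,"y":-2.8,"z":0.6,"roll":0,"grip":0},{"x":2.9,"y":-2.8,"z":0.6,"roll":0,"grip":0},{"x":2.9,"y":-2.8,"z":0.6,"roll":0,"grip":0},{"x":2.9,"y":-2.8,"z":0.6,"roll":0,"grip":0},{"x":2.9,"y":-2.8,"z":0.6,"roll":0,"grip":0},{"x":2.9,"y":-2.8,"z":0.6,"roll":0,"grip":0},{"x":2.9,"y":-2.8,"z":0.6,"roll":0,"grip":0},{"x":0,"y":0,"z":0,"roll":0,"grip":0},{"x":0,"y":0,"z":0,"roll":0,"grip":0}]'
python3 - <<'E'
from h import *
im,s=snap('wrist','w1'); print(s['position'],s['tcp_rot'])
for k,P in dict(bb=(.4372,.221,.064),bf=(.5252,.2307,.064),sf=(.5139,.3029,.064),ab=(.4055,.3062,.064),lc=(.6185,.2734,.064)).items(): print(k,proj('wrist',P,s).round())
E
```

```text
time_s: 1.37
position: [0.5071, 0.2577, 0.3044]
tcp_rot: [0.263, 3.13, 0.001]
wrist_force: [-0.1, -0.2, -0.4]
finger_gap: 0.0854
finger_force: 0.0
[0.50705395 0.25772128 0.30441827] [2.63087980e-01 3.13033662e+00 5.44868046e-04]
bb [239. 118.]
bf [263. 191.]
sf [321. 172.]
ab [311.  74.]
lc [309. 255.]
```

View pics/w1.png

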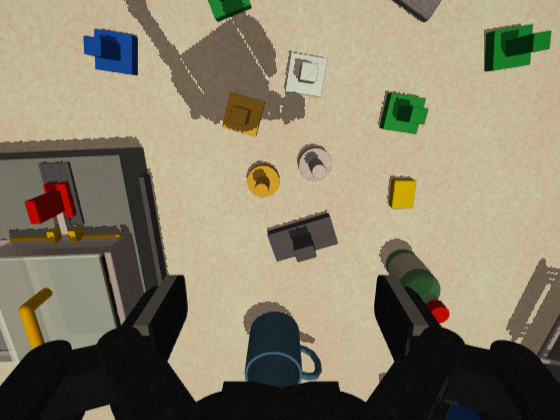

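Run:
```python
import cv2
a=cv2.imread('pics/w1.png')
cv2.imwrite('pics/cW.png',cv2.resize(a[45:265,200:350],None,fx=2.7,fy=2.7,interpolation=cv2.INTER_CUBIC))
```

```text
(no output)
```

View pics/cW.png

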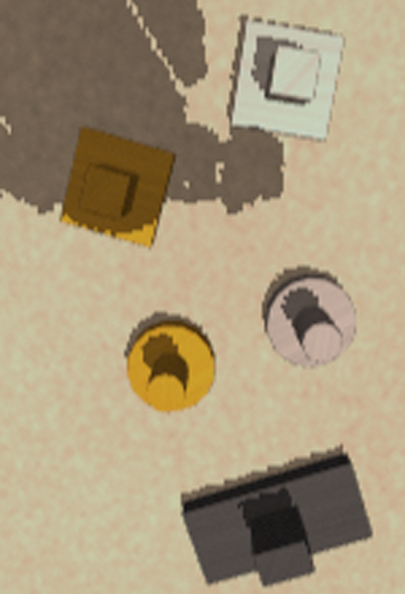

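Run:
```python
from h import *
s=dict(position=np.array([0.50705395,0.25772128,0.30441827]),tcp_rot=np.array([2.63087980e-01,3.13033662,5.44868046e-04]))
w=lambda p,z:ray('wrist',(p[0]/2.7+200,p[1]/2.7+45),z,s)[:2]
for k,c in dict(ab=[(246,20),(343,37),(326,140),(233,124)],bb=[(82,127),(175,153),(153,247),(62,219)],lc=[(186,513),(348,462),(371,537),(209,584)]).items():
    q=np.array([w(p,.018) for p in c]); u=(q[1]-q[0]+q[2]-q[3])/2; v=(q[2]-q[1]+q[3]-q[0])/2
    print(k,q.mean(0).round(4),'right edge ang',np.degrees(np.arctan2(u[1],u[0])).round(1),np.linalg.norm(u).round(4),'down',np.degrees(np.arctan2(v[1],v[0])).round(1),np.linalg.norm(v).round(4))
for k,c in dict(bf=(171,366),sf=(311,319)).items(): print(k,w(c,.018).round(4))
for k,c in dict(ab=(297,75),bb=(108,191),bf=(167,386),sf=(320,341),lc=(286,563)).items(): print('top',k,w(c,.064).round(4))
# catch / hood, full px
f=lambda p,z:ray('wrist',p,z,s)[:2].round(4)
print('tab',f((48,200),.124));
```

```text
ab [0.4034 0.3049] right edge ang 71.2 0.0431 down -17.2 0.0431
bb [0.4353 0.2213] right edge ang 64.4 0.0438 down -24.8 0.0428
lc [0.6154 0.2693] right edge ang 98.6 0.0886 down 7.7 0.0434
bf [0.5225 0.2299]
sf [0.511 0.301]
top ab [0.4043 0.3053]
top bb [0.4351 0.2221]
top bf [0.5208 0.2307]
top sf [0.5121 0.3002]
top lc [0.6153 0.2703]
tab [0.4818 0.0192]
```

```bash
python3 -m inch '[{"x":0.75,"y":-4,"z":0.2,"roll":0,"grip":0},{"x":0.75,"y":-4,"z":0.2,"roll":0,"grip":0},{"x":0.75,"y":-4,"z":0.2,"roll":0,"grip":0},{"x":0.75,"y":-4,"z":0.2,"roll":0,"grip":0},{"x":0.75,"y":-4,"z":0.2,"roll":0,"grip":0},{"x":0.75,"y":-4,"z":0.2,"roll":0,"grip":0},{"x":0.75,"y":-4,"z":0.2,"roll":0,"grip":0},{"x":0,"y":0,"z":0,"roll":0,"grip":0},{"x":0,"y":0,"z":0,"roll":0,"grip":0}]'
python3 - <<'E'
from h import *
im,s=snap('wrist','w2'); print(s['position'],s['tcp_rot'])
for k,P in dict(tab=(.4931,.0017,.124),h1=(.6754,-.0292,.16),h2=(.5817,-.0138,.16),knob=(.4581,-.1694,.135)).items(): print(k,proj('wrist',P,s).round())
E
```

```text
time_s: 2.17
position: [0.5577, -0.0208, 0.3178]
tcp_rot: [-0.259, -3.13, -0.001]
wrist_force: [-0.6, 0.6, -0.2]
finger_gap: 0.0855
finger_force: 0.0
[ 0.5576673  -0.0207807   0.31779021] [-2.59248359e-01 -3.12972405e+00 -1.36336037e-03]
tab [294. 116.]
h1 [293. 299.]
h2 [294. 214.]
knob [110. 109.]
```

View pics/w2.png

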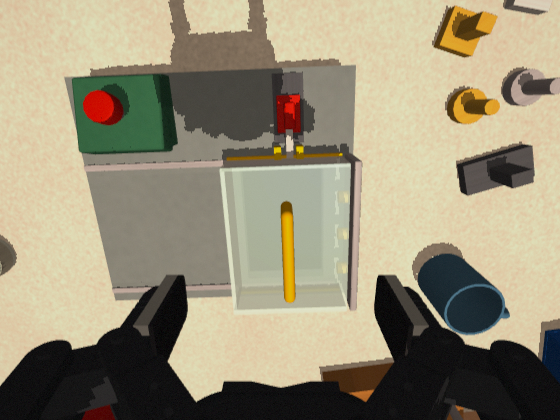

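Run:
```python
from h import *
s=dict(position=np.array([ 0.5576673,-0.0207807,0.31779021]),tcp_rot=np.array([-2.59248359e-01,-3.12972405,-1.36336037e-03]))
f=lambda p,z:ray('wrist',p,z,s)[:2]
a=f((287,203),.162);b=f((290,300),.162);print('h',a,b,(a+b)/2,np.degrees(np.arctan2(*(b-a)[::-1])),np.linalg.norm(b-a))
for n,p,z in (('knobtop',(101,106),.14),('fl',(67,77),.07),('fr',(355,66),.07),('roofFL',(221,169),.128),('roofFR',(350,167),.128),('roofBL',(236,310),.128),('roofBR',(349,307),.128)): print(n,f(p,z).round(4))
im=cv2.imread('pics/w2.png'); hsv=cv2.cvtColor(im,cv2.COLOR_BGR2HSV)
m=((hsv[:,:,0]<8)|(hsv[:,:,0]>172))&(hsv[:,:,1]>170)&(hsv[:,:,2]>90)
m[:,:200]&=True
n,l,st,c=cv2.connectedComponentsWithStats(m.astype('uint8'));print([(x.tolist(),y.round(1).tolist()) for x,y in zip(st,c) if 60<x[4]<9000])
cv2.imwrite('pics/c2.png',np.hstack([cv2.resize(im[70:160,255:325],None,fx=5,fy=5),cv2.resize(im[70:160,70:180],None,fx=4,fy=5)]))
```

```text
h [ 0.56871537 -0.01837004] [ 0.67422323 -0.03222091] [ 0.6214693  -0.02529548] -7.47891136370991 0.10641313333854231
knobtop [ 0.4543 -0.1738]
fl [ 0.4141 -0.2363]
fr [0.4554 0.0766]
roofFL [ 0.5323 -0.0799]
roofFR [0.552  0.0499]
roofBL [ 0.6997 -0.0999]
roofBR [0.7176 0.0321]
[([83, 90, 38, 35, 940], [100.5, 107.7]), ([277, 94, 23, 39, 802], [288.2, 112.4])]
```

View pics/c2.png

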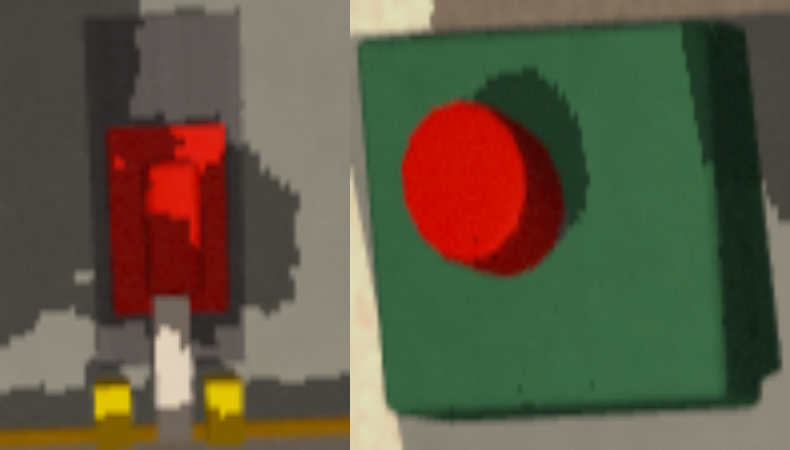

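```bash
python3 -m inch '[{"x":-1.08,"y":0.33,"z":-3.7,"roll":2,"grip":0},{"x":-1.08,"y":0.33,"z":-3.7,"roll":0,"grip":0},{"x":-1.08,"y":0.33,"z":-3.7,"roll":0,"grip":100},{"x":-1.08,"y":0.33,"z":-3.7,"roll":0,"grip":100},{"x":-1.08,"y":0.33,"z":-3.7,"roll":0,"grip":100},{"x":-1.08,"y":0.33,"z":-3.7,"roll":0,"grip":100},{"x":0,"y":0,"z":0,"roll":0,"grip":100},{"x":0,"y":0,"z":0,"roll":0,"grip":100}]' 20
python3 - <<'E'
from h import *
im,s=snap('wrist','w3'); print(s['position'],s['tcp_rot'])
print(proj('wrist',(.493,-.001,.124),s))
E
```

```text
time_s: 2.88
position: [0.4904, 0.0016, 0.0945]
tcp_rot: [-0.196, -3.129, -0.001]
wrist_force: [1.5, -0.8, -0.5]
finger_gap: 0.052
finger_force: 0.0
[0.49036224 0.00155474 0.09448855] [-1.95961811e-01 -3.12921687e+00 -8.90452567e-04]
[280.01039521 319.62111239]
```

View pics/w3.png

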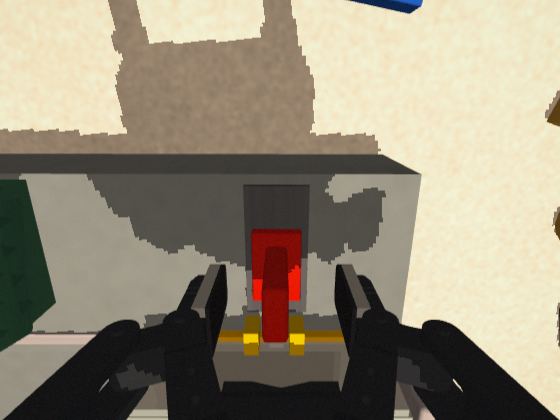

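```bash
python3 -m inch '[{"x":0,"y":-0.2,"z":0,"roll":0,"grip":240},{"x":0,"y":0,"z":0,"roll":0,"grip":240},{"x":0,"y":0,"z":0,"roll":0,"grip":240},{"x":0,"y":0,"z":0,"roll":0,"grip":240},{"x":0,"y":0,"z":0,"roll":0,"grip":240}]' 30; python3 -m inch '[{"x":-0.5,"y":0.07,"z":0,"roll":0,"grip":240},{"x":-0.5,"y":0.07,"z":0,"roll":0,"grip":240},{"x":-0.5,"y":0.07,"z":0,"roll":0,"grip":240},{"x":-0.5,"y":0.07,"z":0,"roll":0,"grip":240},{"x":-0.25,"y":0.03,"z":0,"roll":0,"grip":240},{"x":0,"y":0,"z":0,"roll":0,"grip":240},{"x":0,"y":0,"z":0,"roll":0,"grip":240}]'
```

```text
time_s: 3.35
position: [0.4961, -0.0018, 0.0988]
tcp_rot: [0.204, 3.129, 0.004]
wrist_force: [0.8, 5.4, 5.9]
finger_gap: 0.0104
finger_force: 33.5
time_s: 3.93
position: [0.4759, 0.0008, 0.0989]
tcp_rot: [0.203, 3.124, 0.003]
wrist_force: [6.4, 4.0, 0.8]
finger_gap: 0.0102
finger_force: 32.7
```

```bash
python3 -m inch '[{"x":-0.3,"y":0.04,"z":0,"roll":0,"grip":240},{"x":0,"y":0,"z":0,"roll":0,"grip":240},{"x":0,"y":0,"z":0,"roll":0,"grip":240}]'
```

```text
time_s: 4.18
position: [0.4756, 0.0008, 0.0989]
tcp_rot: [0.203, 3.117, 0.003]
wrist_force: [12.0, 3.8, -6.0]
finger_gap: 0.0103
finger_force: 31.7
```

```bash
python3 -m inch '[{"x":0.2,"y":0,"z":0,"roll":0,"grip":60},{"x":0,"y":0,"z":0,"roll":0,"grip":60},{"x":0,"y":0,"z":3.5,"roll":0,"grip":60},{"x":0,"y":0,"z":4,"roll":0,"grip":60},{"x":1.5,"y":-0.2,"z":3.5,"roll":0,"grip":60},{"x":3.9,"y":-0.6,"z":0,"roll":0,"grip":60},{"x":3.9,"y":-0.6,"z":0,"roll":0,"grip":60},{"x":3.9,"y":-0.6,"z":0,"roll":0,"grip":60},{"x":1.8,"y":-0.4,"z":0,"roll":0,"grip":60},{"x":0,"y":0,"z":0,"roll":0,"grip":60},{"x":0,"y":0,"z":0,"roll":0,"grip":60}]'
python3 - <<'E'
from h import *
im,s=snap('wrist'); im2=snap('side')[0]
cv2.imwrite('pics/c4.png',np.hstack([im,cv2.resize(im2[150:330,190:400],(490,420))])[:,:,::-1][:, :1050])
a=cv2.imread('pics/c4.png');cv2.imwrite('pics/c4.png',cv2.resize(a,(790,316)))
E
```

```text
time_s: 5.1
position: [0.6195, -0.0238, 0.2058]
tcp_rot: [-0.203, -3.133, 0.0]
wrist_force: [0.0, 0.1, -0.7]
finger_gap: 0.0654
finger_force: 0.0
```

View pics/c4.png

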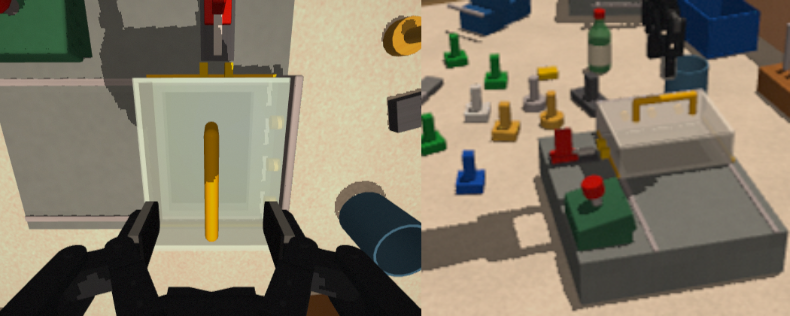

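```bash
python3 -m inch '[{"x":0,"y":0,"z":-3.1,"roll":0,"grip":60},{"x":0,"y":0,"z":-3.1,"roll":0,"grip":60},{"x":0,"y":0,"z":0,"roll":0,"grip":240},{"x":0,"y":0,"z":0,"roll":0,"grip":240},{"x":0,"y":0,"z":0,"roll":0,"grip":240},{"x":0,"y":0,"z":0,"roll":0,"grip":240}]' 30; python3 -m inch '[{"x":-0.2,"y":-1.3,"z":0,"roll":0,"grip":240},{"x":-0.2,"y":-1.6,"z":0,"roll":0,"grip":240},{"x":-0.21,"y":-1.6,"z":0,"roll":0,"grip":240},{"x":-0.21,"y":-1.6,"z":0,"roll":0,"grip":240},{"x":-0.21,"y":-1.6,"z":0,"roll":0,"grip":240},{"x":-0.21,"y":-1.6,"z":0,"roll":0,"grip":240},{"x":-0.21,"y":-1.6,"z":0,"roll":0,"grip":240},{"x":-0.21,"y":-1.6,"z":0,"roll":0,"grip":240},{"x":-0.21,"y":-1.6,"z":0,"roll":0,"grip":240},{"x":-0.21,"y":-1.6,"z":0,"roll":0,"grip":240},{"x":-0.05,"y":-0.4,"z":0,"roll":0,"grip":240},{"x":0,"y":0,"z":0,"roll":0,"grip":240},{"x":0,"y":0,"z":0,"roll":0,"grip":240}]'
```

```text
time_s: 5.7
position: [0.6211, -0.0234, 0.1468]
tcp_rot: [0.201, 3.131, -0.0]
wrist_force: [-0.2, 0.6, 0.1]
finger_gap: 0.0171
finger_force: 0.0
time_s: 6.78
position: [0.6011, -0.1814, 0.1471]
tcp_rot: [0.204, 3.129, 0.009]
wrist_force: [3.5, 9.7, 2.2]
finger_gap: 0.0105
finger_force: 30.1
```

```bash
python3 -m inch '[{"x":0,"y":0,"z":0,"roll":0,"grip":60},{"x":0,"y":0,"z":0,"roll":0,"grip":60},{"x":0,"y":0,"z":3.5,"roll":0,"grip":0},{"x":0,"y":0.5,"z":4,"roll":0,"grip":0},{"x":0,"y":3,"z":2.7,"roll":0,"grip":0},{"x":0,"y":3,"z":2.7,"roll":0,"grip":0},{"x":0,"y":3,"z":2.7,"roll":0,"grip":0},{"x":0,"y":3,"z":1.5,"roll":0,"grip":0},{"x":0,"y":3,"z":0,"roll":0,"grip":0},{"x":0,"y":0,"z":0,"roll":0,"grip":0},{"x":0,"y":0,"z":0,"roll":0,"grip":0}]'
python3 - <<'E'
from h import *
im,s=snap('wrist'); print(s['position'].tolist(),s['tcp_rot'].tolist())
cv2.imwrite('pics/w5.png',cv2.resize(im[60:400,60:500,::-1],None,fx=1.75,fy=1.75,interpolation=cv2.INTER_CUBIC))
E
```

```text
time_s: 7.7
position: [0.5987, -0.0285, 0.3167]
tcp_rot: [0.197, 3.133, -0.002]
wrist_force: [-0.4, -1.4, -0.0]
finger_gap: 0.0855
finger_force: 0.0
[0.5986868729517726, -0.02854372944968832, 0.31670713871637457] [0.19726643721844483, 3.1331781661211817, -0.0018447266436541398]
```

View pics/w5.png

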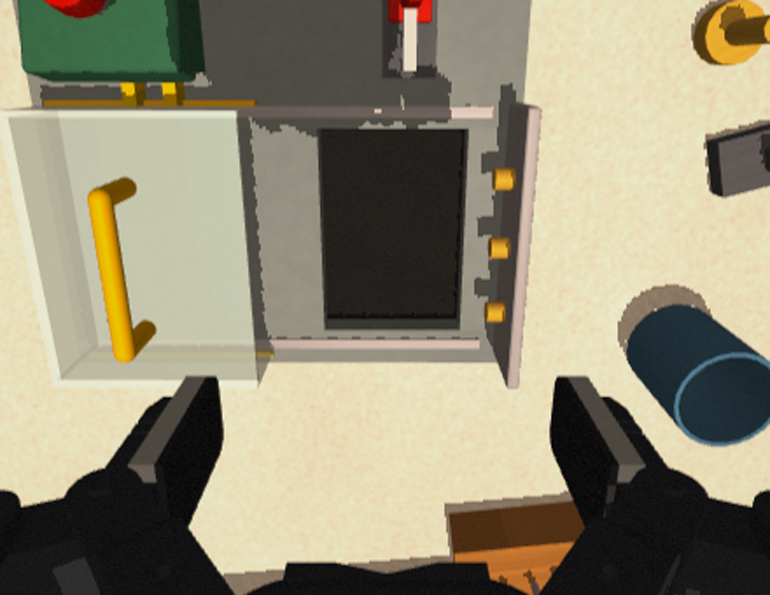

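Run:
```python
from h import *
s=dict(position=np.array([0.5986868729517726,-0.02854372944968832,0.31670713871637457]),tcp_rot=np.array([0.19726643721844483,3.1331781661211817,-0.0018447266436541398]))
g=lambda p,z:ray('wrist',(p[0]/1.75+60,p[1]/1.75+60),z,s)[:2]
q=np.array([g(p,.07) for p in[(318.5,129),(467.5,129),(460,329),(326.5,329)]]);print(q.round(4),q.mean(0))
for i in range(4):
    d=q[(i+1)%4]-q[i];print(np.linalg.norm(d).round(4),np.degrees(np.arctan2(d[1],d[0])).round(2))
a=g((100,193),.164);b=g((125,356),.164);print('handle',a,b,(a+b)/2)
for p in[(493,180),(488,248),(486,313)]:print('noz',g(p,.1))
```

```text
[[ 0.5488 -0.0693]
 [ 0.5612  0.0281]
 [ 0.7048  0.0108]
 [ 0.6924 -0.0871]] [ 0.62678318 -0.02940583]
0.0982 82.74
0.1446 -6.86
0.0987 -97.23
0.1447 172.93
handle [ 0.55886986 -0.17500466] [ 0.65224596 -0.18762381] [ 0.60555791 -0.18131424]
noz [0.59094077 0.03762387]
noz [0.63497298 0.03140298]
noz [0.6806801  0.02684076]
```

```bash
cat > chk.py <<'E'
from h import *
import sys
P=dict(bb=(.4352,.2216),bf=(.522,.2303),sf=(.5115,.3005),ab=(.404,.305),lc=(.6154,.2698))
for n in('scene','side'):
    im=snap(n)[0][:,:,::-1]; ref=cv2.imread(f'pics/{n}0.png')
    for k in sys.argv[1:]:
        c=proj(n,(*P[k],.03)).round().astype(int);w,h=(16,16)
        t=ref[c[1]-h:c[1]+h+1,c[0]-w:c[0]+w+1]; q=im[c[1]-60:c[1]+61,c[0]-60:c[0]+61]
        r=cv2.matchTemplate(np.ascontiguousarray(q),t,cv2.TM_CCOEFF_NORMED);_,v,_,l=cv2.minMaxLoc(r)
        print(n,k,'shift px',l[0]-44,l[1]-44,round(v,2))
E
python3 chk.py lc bb bf sf ab
python3 -m inch '[{"x":0.2,"y":3.6,"z":-0.8,"roll":6,"grip":60},{"x":0.2,"y":3.6,"z":-1,"roll":6,"grip":60},{"x":0.2,"y":3.6,"z":-1,"roll":3.4,"grip":60},{"x":0.2,"y":3.6,"z":-1,"roll":0,"grip":60},{"x":0.2,"y":3.6,"z":-1,"roll":0,"grip":60},{"x":0.2,"y":3.6,"z":-1,"roll":0,"grip":60},{"x":0.2,"y":3.6,"z":-1,"roll":0,"grip":60},{"x":0.2,"y":3.6,"z":-1,"roll":0,"grip":60},{"x":0.1,"y":1,"z":-2,"roll":0,"grip":60},{"x":0,"y":0,"z":0,"roll":0,"grip":60},{"x":0,"y":0,"z":0,"roll":0,"grip":60}]'
python3 chk.py lc
```

```text
scene lc shift px 0 0 1.0
scene bb shift px 0 0 1.0
scene bf shift px 0 0 1.0
scene sf shift px 0 0 1.0
scene ab shift px 0 0 1.0
side lc shift px 0 0 0.91
side bb shift px 0 0 1.0
side bf shift px 0 0 0.86
side sf shift px 0 0 1.0
side ab shift px 0 0 1.0
time_s: 8.77
position: [0.6145, 0.2672, 0.2147]
tcp_rot: [0.22, -3.129, 0.004]
wrist_force: [-0.2, -0.6, 0.2]
finger_gap: 0.0654
finger_force: 0.0
scene lc shift px 0 0 0.78
side lc shift px 0 0 0.86
```

```bash
python3 -m inch '[{"x":0.1,"y":0.2,"z":-3.7,"roll":0,"grip":60},{"x":0,"y":0,"z":-3.7,"roll":0,"grip":60},{"x":0,"y":0,"z":-3.7,"roll":0,"grip":60},{"x":0,"y":0,"z":-3.7,"roll":0,"grip":60},{"x":0,"y":0,"z":-3.7,"roll":0,"grip":60},{"x":0,"y":0,"z":0,"roll":0,"grip":230},{"x":0,"y":0,"z":0,"roll":0,"grip":230},{"x":0,"y":0,"z":0,"roll":0,"grip":230},{"x":0,"y":0,"z":0,"roll":0,"grip":230},{"x":0,"y":0,"z":0,"roll":0,"grip":230}]' 60
```

```text
time_s: 9.7
position: [0.6195, 0.2712, 0.036]
tcp_rot: [-0.22, 3.127, 0.002]
wrist_force: [1.1, -1.0, -0.2]
finger_gap: 0.0249
finger_force: 61.1
```

```bash
python3 -m inch '[{"x":0,"y":0,"z":2,"roll":0,"grip":230},{"x":0,"y":0,"z":3,"roll":0,"grip":230},{"x":0,"y":0,"z":3,"roll":0,"grip":230},{"x":0,"y":0,"z":3,"roll":0,"grip":230},{"x":0.5,"y":-1,"z":3,"roll":0,"grip":230},{"x":0.6,"y":-3,"z":2,"roll":-5,"grip":230},{"x":0.6,"y":-3.2,"z":0,"roll":-5,"grip":230},{"x":0.6,"y":-3.2,"z":0,"roll":-5.2,"grip":230},{"x":0.6,"y":-3.2,"z":0,"roll":0,"grip":230},{"x":0.6,"y":-3.2,"z":0,"roll":0,"grip":230},{"x":0.6,"y":-3.2,"z":0,"roll":0,"grip":230},{"x":0.6,"y":-3.2,"z":0,"roll":0,"grip":230},{"x":0.6,"y":-3.2,"z":0,"roll":0,"grip":230},{"x":0.4,"y":-3,"z":0,"roll":0,"grip":230},{"x":0,"y":0,"z":0,"roll":0,"grip":230},{"x":0,"y":0,"z":0,"roll":0,"grip":230},{"x":0,"y":0,"z":0,"roll":0,"grip":230}]'
```

```text
time_s: 11.12
position: [0.673, -0.0232, 0.1926]
tcp_rot: [-0.198, -3.135, -0.001]
wrist_force: [-0.1, 0.8, -6.7]
finger_gap: 0.025
finger_force: 60.8
```

```bash
python3 -m inch '[{"x":0.4,"y":-1.1,"z":0,"roll":0,"grip":230},{"x":0,"y":0,"z":-2,"roll":0,"grip":230},{"x":0,"y":0,"z":-2,"roll":0,"grip":230},{"x":0,"y":0,"z":-2,"roll":0,"grip":230},{"x":0,"y":0,"z":-1,"roll":0,"grip":230},{"x":0,"y":0,"z":0,"roll":0,"grip":230},{"x":0,"y":0,"z":0,"roll":0,"grip":230}]'
python3 - <<'E'
from h import *
im,s=snap('wrist'); print(s['position'].tolist(),s['tcp_rot'].tolist(), s['wrist_force'])
cv2.imwrite('pics/w6.png',cv2.resize(im[150:400,120:440,::-1],None,fx=2.4,fy=2.4,interpolation=cv2.INTER_CUBIC))
E
```

```text
time_s: 11.7
position: [0.6771, -0.0337, 0.1217]
tcp_rot: [-0.194, -3.134, 0.0]
wrist_force: [1.1, 0.2, -5.3]
finger_gap: 0.0247
finger_force: 60.8
[0.677090668547687, -0.03373548150690817, 0.1217240338983187] [-0.19438707767246874, -3.134031766527248, 5.2429450823462595e-05] [ 1.14175178  0.20745133 -5.30073   ]
```

View pics/w6.png

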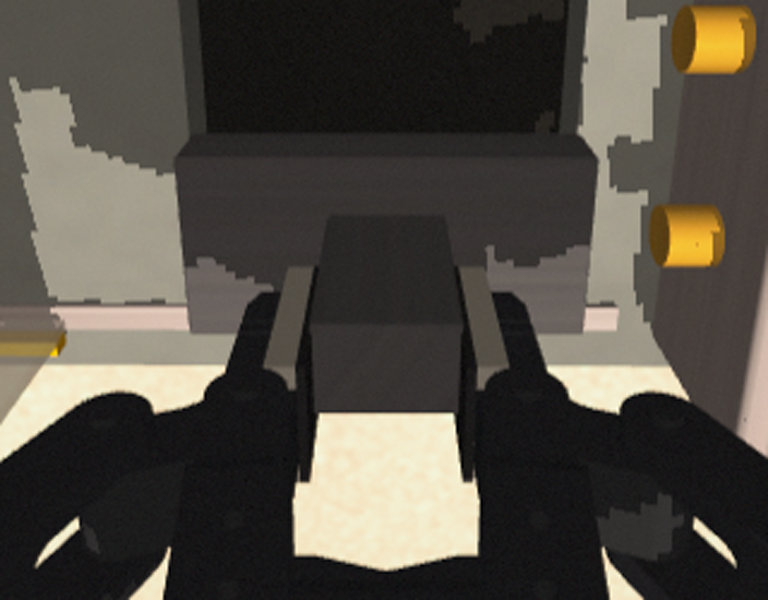

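Run:
```python
from h import *
s=dict(position=np.array([0.677090668547687,-0.03373548150690817,0.1217240338983187]),tcp_rot=np.array([-0.19438707767246874,-3.134031766527248,5e-5]))
g=lambda p,z:ray('wrist',(p[0]/2.4+120,p[1]/2.4+150),z,s)[:2]
u=np.array([.9923,-.1236]);v=np.array([.1236,.9923])
a=g((177,157),.1037);b=g((597,157),.1037);print(a,b,np.linalg.norm(b-a))
print('foot front edge mid + 22u =',(a+b)/2+.022*u)
c=(a+b)/2+.022*u-np.array([.6262,-.0285]);print('tray frame',c@u,c@v)
for p in[(185,0),(583,0),(180,130),(587,20)]:
    q=g(p,.07)-np.array([.6262,-.0285]);print('rim',p,q@u,q@v)
```

```text
[ 0.64613859 -0.0769309 ] [0.65735433 0.01251222] 0.09014357137619507
foot front edge mid + 22u = [ 0.67357706 -0.03492854]
tray frame 0.04780682593662667 -0.0005232342827600055
rim (185, 0) -0.002956622836395662 -0.04964696326844116
rim (583, 0) -0.0028631447551431296 0.04726615274190634
rim (180, 130) 0.03019448354855118 -0.05362464499774482
rim (587, 20) 0.0020121766694274797 0.048628869857371713
```

```bash
python3 -m inch '[{"x":0,"y":0,"z":-1.5,"roll":0,"grip":230},{"x":0,"y":0,"z":-1.3,"roll":0,"grip":230},{"x":0,"y":0,"z":-0.4,"roll":0,"grip":230},{"x":0,"y":0,"z":-0.3,"roll":0,"grip":230},{"x":0,"y":0,"z":0,"roll":0,"grip":230},{"x":0,"y":0,"z":0,"roll":0,"grip":230}]'
```

```text
time_s: 12.25
position: [0.6805, -0.0344, 0.1009]
tcp_rot: [0.195, 3.131, -0.001]
wrist_force: [-19.8, 2.3, 42.0]
finger_gap: 0.025
finger_force: 71.5
```

```bash
python3 -m inch '[{"x":0,"y":0,"z":1.5,"roll":0,"grip":230},{"x":-0.2,"y":0,"z":0.5,"roll":0,"grip":230},{"x":0,"y":0,"z":0,"roll":0,"grip":230},{"x":0,"y":0,"z":0,"roll":0,"grip":230}]';python3 -m inch '[{"x":0,"y":0,"z":0,"roll":0,"grip":230},{"x":0,"y":0,"z":0,"roll":0,"grip":230},{"x":0,"y":0,"z":0,"roll":0,"grip":230},{"x":0,"y":0,"z":0,"roll":0,"grip":230}]'
python3 - <<'E'
from h import *
im,s=snap('wrist'); print(s['position'].tolist(),s['tcp_rot'].tolist(), s['wrist_force'])
cv2.imwrite('pics/w7.png',im[:,:,::-1])
g=cv2.cvtColor(im,cv2.COLOR_RGB2GRAY)
print(g[170:260:2,270].tolist()); print(g[195,170:400:2].tolist())
E
```

```text
time_s: 12.58
position: [0.6749, -0.0343, 0.106]
tcp_rot: [-0.196, -3.134, -0.0]
wrist_force: [-0.5, 0.1, -6.1]
finger_gap: 0.0251
finger_force: 65.2
time_s: 12.92
position: [0.6749, -0.0343, 0.1058]
tcp_rot: [-0.196, -3.133, -0.0]
wrist_force: [0.1, 0.1, -6.6]
finger_gap: 0.0247
finger_force: 65.2
[0.6749104400842995, -0.034273999032130006, 0.10579723731362482] [-0.19607544086825912, -3.1334495371619417, -0.00016582915629425772] [ 0.08159937  0.13140907 -6.55197097]
[19, 22, 18, 24, 20, 19, 23, 20, 20, 20, 22, 21, 20, 23, 21, 20, 18, 17, 23, 19, 37, 40, 39, 41, 50, 56, 54, 53, 53, 52, 55, 55, 52, 52, 53, 53, 49, 38, 38, 38, 40, 39, 38, 39, 37]
[82, 83, 84, 81, 82, 81, 81, 81, 81, 80, 81, 50, 51, 52, 51, 46, 18, 21, 17, 15, 19, 20, 21, 19, 18, 18, 20, 22, 22, 18, 23, 18, 20, 21, 20, 21, 19, 22, 21, 23, 20, 17, 20, 18, 21, 18, 17, 23, 17, 19, 18, 19, 21, 17, 20, 20, 20, 18, 21, 19, 21, 18, 22, 18, 21, 22, 20, 20, 19, 20, 21, 19, 19, 19, 17, 16, 19, 22, 20, 19, 23, 19, 21, 21, 19, 22, 17, 20, 21, 21, 14, 19, 22, 19, 19, 25, 52, 52, 52, 48, 82, 83, 163, 162, 162, 163, 165, 163, 162, 162, 164, 163, 162, 163, 162]
```

Run:
```python
from h import *
s=dict(position=np.array([0.6749104400842995,-0.034273999032130006,0.10579723731362482]),tcp_rot=np.array([-0.19607544086825912,-3.1334495371619417,-0.00016582915629425772]))
im=cv2.imread('pics/w7.png');g=cv2.cvtColor(im,cv2.COLOR_BGR2GRAY)
u=np.array([.9923,-.1236]);v=np.array([.1236,.9923]);C=np.array([.6262,-.0285])
def t(p,z): q=ray('wrist',p,z,s)[:2]-C; return (q@u*1e3).round(1),(q@v*1e3).round(1)
print('front col300',g[90:190:2,300].tolist())
print('row226 L',g[226,180:215].tolist(),'R',g[226,350:385].tolist())
print('rim',t((192,195),.07),t((370,195),.07),'floor',t((202,195),.05),t((361,195),.05))
for c in(230,270,330): 
    print(c,g[204:222,c].tolist())
print('foot front bottom',t((270,210),.0698),'top',t((270,217),.0878))
```

```text
front col300 [21, 21, 20, 20, 17, 18, 20, 20, 21, 20, 18, 17, 19, 18, 20, 21, 21, 18, 20, 22, 22, 24, 16, 22, 18, 21, 19, 21, 20, 20, 18, 19, 21, 20, 22, 25, 19, 22, 16, 22, 20, 23, 20, 15, 18, 18, 21, 20, 18, 22]
row226 L [80, 81, 81, 81, 79, 81, 82, 80, 82, 81, 82, 80, 62, 53, 55, 55, 55, 53, 54, 53, 54, 53, 52, 54, 55, 55, 54, 53, 54, 54, 53, 53, 55, 53, 55] R [52, 52, 54, 54, 54, 53, 53, 54, 53, 54, 54, 55, 55, 55, 53, 56, 55, 55, 54, 87, 163, 163, 164, 163, 162, 163, 162, 161, 162, 160, 162, 159, 82, 83, 83]
rim (np.float64(17.7), np.float64(-51.3)) (np.float64(17.9), np.float64(48.5)) floor (np.float64(23.3), np.float64(-50.6)) (np.float64(23.5), np.float64(48.5))
230 [21, 20, 20, 20, 21, 30, 35, 40, 37, 40, 40, 37, 39, 43, 51, 53, 53, 54]
270 [17, 17, 23, 18, 19, 25, 37, 40, 40, 36, 39, 40, 41, 43, 50, 55, 56, 54]
330 [21, 24, 19, 21, 16, 31, 39, 38, 39, 40, 40, 39, 39, 45, 47, 52, 53, 53]
foot front bottom (np.float64(26.7), np.float64(-7.7)) top (np.float64(24.6), np.float64(-7.1))
```

```bash
python3 -m inch '[{"x":-0.15,"y":-0.05,"z":0,"roll":0,"grip":230},{"x":0,"y":0,"z":-0.25,"roll":0,"grip":230},{"x":0,"y":0,"z":-0.25,"roll":0,"grip":230},{"x":0,"y":0,"z":-0.25,"roll":0,"grip":230},{"x":0,"y":0,"z":0,"roll":0,"grip":230},{"x":0,"y":0,"z":0,"roll":0,"grip":230}]'
```

```text
time_s: 13.47
position: [0.6737, -0.0348, 0.0993]
tcp_rot: [-0.196, -3.135, -0.0]
wrist_force: [-0.3, -0.5, -6.0]
finger_gap: 0.0252
finger_force: 65.2
```

Now below the earlier contact and free; continue slowly.

```bash
python3 -m inch '[{"x":0,"y":0,"z":-0.3,"roll":0,"grip":230},{"x":0,"y":0,"z":-0.3,"roll":0,"grip":230},{"x":0,"y":0,"z":-0.3,"roll":0,"grip":230},{"x":0,"y":0,"z":0,"roll":0,"grip":230},{"x":0,"y":0,"z":0,"roll":0,"grip":230}]'
```

```text
time_s: 13.88
position: [0.6736, -0.0348, 0.0902]
tcp_rot: [-0.196, -3.134, -0.0]
wrist_force: [-0.4, -0.2, -5.0]
finger_gap: 0.0247
finger_force: 65.2
```

```bash
python3 -m inch '[{"x":0,"y":0,"z":-0.2,"roll":0,"grip":230},{"x":0,"y":0,"z":-0.2,"roll":0,"grip":230},{"x":0,"y":0,"z":0,"roll":0,"grip":230},{"x":0,"y":0,"z":0,"roll":0,"grip":230}]'
```

```text
time_s: 14.22
position: [0.6738, -0.0348, 0.0865]
tcp_rot: [-0.196, -3.135, -0.0]
wrist_force: [0.4, -0.1, -5.1]
finger_gap: 0.0249
finger_force: 65.2
```

```bash
python3 -m inch '[{"x":0,"y":0,"z":-0.2,"roll":0,"grip":230},{"x":0,"y":0,"z":-0.15,"roll":0,"grip":230},{"x":0,"y":0,"z":0,"roll":0,"grip":230},{"x":0,"y":0,"z":0,"roll":0,"grip":230}]'
```

```text
time_s: 14.55
position: [0.6745, -0.0349, 0.0841]
tcp_rot: [0.196, 3.134, -0.0]
wrist_force: [-0.5, -0.3, -1.7]
finger_gap: 0.0247
finger_force: 65.7
```

```bash
python3 -m inch '[{"x":0,"y":0,"z":0,"roll":0,"grip":110},{"x":0,"y":0,"z":0,"roll":0,"grip":110},{"x":0,"y":0,"z":0,"roll":0,"grip":110},{"x":0,"y":0,"z":2.5,"roll":0,"grip":110},{"x":0,"y":0,"z":3,"roll":0,"grip":110},{"x":0,"y":0,"z":3,"roll":0,"grip":60},{"x":-1,"y":2,"z":3,"roll":0,"grip":60},{"x":-1.7,"y":2.9,"z":0,"roll":0,"grip":60},{"x":-1.7,"y":2.9,"z":0,"roll":0,"grip":60},{"x":-1.7,"y":2.9,"z":0,"roll":0,"grip":60},{"x":-1.7,"y":2.9,"z":0,"roll":0,"grip":60},{"x":-1.7,"y":2.9,"z":0,"roll":0,"grip":60},{"x":-1.7,"y":2.9,"z":0,"roll":0,"grip":60},{"x":-1.7,"y":2.9,"z":0,"roll":0,"grip":60},{"x":-1.7,"y":2.9,"z":0,"roll":0,"grip":60},{"x":-0.6,"y":1.3,"z":0,"roll":0,"grip":60},{"x":0,"y":0,"z":0,"roll":0,"grip":60},{"x":0,"y":0,"z":0,"roll":0,"grip":60},{"x":0,"y":0,"z":0,"roll":0,"grip":60}]'; python3 chk.py bf sf bb ab
python3 - <<'E'
from h import *
im,s=snap('wrist','w8');print(s['position'].tolist(),s['tcp_rot'].tolist())
E
```

```text
time_s: 16.13
position: [0.5227, 0.2297, 0.1988]
tcp_rot: [0.196, 3.134, -0.0]
wrist_force: [0.6, 0.2, 0.5]
finger_gap: 0.0651
finger_force: 0.0
scene bf shift px 0 1 0.6
scene sf shift px 0 0 0.7
scene bb shift px 32 8 0.64
scene ab shift px 0 0 0.87
side bf shift px 0 0 0.61
side sf shift px 0 0 0.96
side bb shift px 0 0 0.59
side ab shift px 0 0 0.97
[0.5228560550785297, 0.22918661553859324, 0.19851111467324783] [0.19825670346689073, 3.134545154686063, -0.00022773963293336958]
```

Run:
```python
from h import *
s=dict(position=np.array([0.52286,0.22919,0.19851]),tcp_rot=np.array([0.198257,3.134545,-0.000228]))
im=cv2.imread('pics/w8.png');hsv=cv2.cvtColor(im,cv2.COLOR_BGR2HSV)
m=((hsv[:,:,0]>14)&(hsv[:,:,0]<30)&(hsv[:,:,1]>170)&(hsv[:,:,2]>50)).astype('uint8')
n,l,st,c=cv2.connectedComponentsWithStats(m)
for i in range(1,n):
    if st[i][4]>300: print(st[i],c[i])
for k,P in dict(bf=(.522,.2303),bb=(.4352,.2216)).items():
    print(k,'top',proj('wrist',(*P,.064),s),'foot c',proj('wrist',(*P,.018),s),'foot x-',proj('wrist',(P[0]-.022,P[1],.018),s),'y+',proj('wrist',(P[0],P[1]+.022,.018),s),'y-',proj('wrist',(P[0],P[1]-.022,.018),s))
```

```text
[ 233   64   58   62 2312] [260.82396194  94.28676471]
[ 262  163   42   46 1472] [282.39605978 184.72214674]
[ 442  189   41   40 1304] [461.46242331 208.29217791]
bf top [284.01608812 197.38704859] foot c [283.5768804  184.56426978] foot x- [280.80363125 162.98769622] y+ [305.34898079 181.85408873] y- [261.92343659 187.25968052]
bb top [259.53136069  94.14252271] foot c [262.55922524  94.96182972] foot x- [259.04092997  69.31958401] y+ [286.21425742  91.74201219] y- [239.04456393  98.16254058]
```

```bash
python3 -m inch '[{"x":0,"y":0.1,"z":-2.5,"roll":0,"grip":80},{"x":0,"y":0,"z":-2.5,"roll":0,"grip":80},{"x":0,"y":0,"z":-2.5,"roll":0,"grip":80},{"x":0,"y":0,"z":-2.5,"roll":0,"grip":80},{"x":0,"y":0,"z":-2.5,"roll":0,"grip":80},{"x":0,"y":0,"z":-2,"roll":0,"grip":80},{"x":0,"y":0,"z":-1.5,"roll":0,"grip":80},{"x":0,"y":0,"z":-1,"roll":0,"grip":80},{"x":0,"y":0,"z":0,"roll":0,"grip":80},{"x":0,"y":0,"z":0,"roll":0,"grip":80},{"x":0,"y":0,"z":0,"roll":0,"grip":80},{"x":0,"y":0,"z":0,"roll":0,"grip":80}]'
```

```text
time_s: 17.28
position: [0.5235, 0.2315, 0.0297]
tcp_rot: [0.196, 3.133, 0.002]
wrist_force: [0.1, 0.1, -0.4]
finger_gap: 0.0585
finger_force: 0.0
```

```bash
python3 -m inch '[{"x":-0.1,"y":-0.1,"z":0,"roll":0,"grip":240},{"x":0,"y":0,"z":0,"roll":0,"grip":240},{"x":0,"y":0,"z":0,"roll":0,"grip":240},{"x":0,"y":0,"z":0,"roll":0,"grip":240},{"x":0,"y":0,"z":0,"roll":0,"grip":240},{"x":0,"y":0,"z":0,"roll":0,"grip":240}]'; python3 -m inch '[{"x":0,"y":0,"z":2,"roll":0,"grip":240},{"x":0,"y":0,"z":3,"roll":0,"grip":240},{"x":0,"y":0,"z":3,"roll":0,"grip":240},{"x":0,"y":0,"z":3,"roll":0,"grip":240},{"x":0.5,"y":-1,"z":3,"roll":0,"grip":240},{"x":1.1,"y":-3,"z":2,"roll":0,"grip":240},{"x":1.3,"y":-3.1,"z":0,"roll":0,"grip":240},{"x":1.3,"y":-3.1,"z":0,"roll":0,"grip":240},{"x":1.3,"y":-3.1,"z":0,"roll":0,"grip":240},{"x":1.3,"y":-3.1,"z":0,"roll":0,"grip":240},{"x":1.3,"y":-3.1,"z":0,"roll":0,"grip":240},{"x":1.3,"y":-3.1,"z":0,"roll":0,"grip":240},{"x":0.6,"y":-3.1,"z":0,"roll":0,"grip":240},{"x":0,"y":-1.6,"z":0,"roll":0,"grip":240},{"x":0,"y":0,"z":0,"roll":0,"grip":240},{"x":0,"y":0,"z":0,"roll":0,"grip":240},{"x":0,"y":0,"z":0,"roll":0,"grip":240}]'
```

```text
time_s: 17.78
position: [0.5214, 0.2305, 0.0289]
tcp_rot: [0.196, 3.135, 0.001]
wrist_force: [-0.7, 1.2, 5.2]
finger_gap: 0.0167
finger_force: 58.4
time_s: 19.2
position: [0.6198, -0.0421, 0.1868]
tcp_rot: [-0.196, -3.132, -0.002]
wrist_force: [-0.4, 0.0, -4.0]
finger_gap: 0.0165
finger_force: 59.3
```

```bash
python3 -m inch '[{"x":0.2,"y":-1.2,"z":0,"roll":0,"grip":240},{"x":0,"y":0,"z":-2,"roll":0,"grip":240},{"x":0,"y":0,"z":-2,"roll":0,"grip":240},{"x":0,"y":0,"z":-2,"roll":0,"grip":240},{"x":0,"y":0,"z":-1,"roll":0,"grip":240},{"x":0,"y":0,"z":0,"roll":0,"grip":240},{"x":0,"y":0,"z":0,"roll":0,"grip":240},{"x":0,"y":0,"z":0,"roll":0,"grip":240}]'
python3 - <<'E'
from h import *
im,s=snap('wrist','w9');print(s['position'].tolist(),s['tcp_rot'].tolist())
u=np.array([.9923,-.1236]);v=np.array([.1236,.9923]);C=np.array([.6262,-.030])
g=cv2.cvtColor(im,cv2.COLOR_RGB2GRAY);hsv=cv2.cvtColor(im,cv2.COLOR_RGB2HSV)
m=((hsv[:,:,0]>14)&(hsv[:,:,0]<30)&(hsv[:,:,1]>170)&(hsv[:,:,2]>50)).astype('uint8')
n,l,st,c=cv2.connectedComponentsWithStats(m)
for i in range(1,n):
    if st[i][4]>300: print(st[i],c[i])
zt=s['position'][2]-.011
for i in range(1,n):
    if st[i][4]>1500 and 200<c[i][0]<380:
        x0,y0,w,h,_=st[i]
        for p in((x0,y0+h/2),(x0+w,y0+h/2),(x0+w/2,y0)):
            q=ray('wrist',p,zt,s)[:2]-C;print((q@u*1e3).round(1),(q@v*1e3).round(1))
print(g[100:200:2,280].tolist())
E
```

```text
time_s: 19.87
position: [0.6242, -0.0547, 0.1196]
tcp_rot: [0.195, 3.133, -0.001]
wrist_force: [0.3, -0.2, -3.2]
finger_gap: 0.0163
finger_force: 59.6
[0.6242101987892127, -0.05470895520904235, 0.11957813762063654] [0.19488680309456358, 3.1330865514713513, -0.0005027088828873937]
[   0   53   93   27 1673] [38.87627017 67.13747759]
[ 453  163   40   28 1000] [472.35  176.291]
[ 240  220   83  126 5770] [280.71923744 275.6287695 ]
[440 245  35  26 809] [456.64771323 257.57725587]
[428 315  32  25 704] [443.23579545 326.80113636]
[   0  353   40   56 1150] [ 15.98695652 375.14782609]
11.2 -48.2
11.2 -4.3
-24.3 -26.3
[112, 94, 84, 84, 84, 84, 84, 77, 19, 20, 22, 17, 21, 19, 19, 20, 18, 21, 19, 22, 20, 16, 20, 18, 16, 21, 21, 22, 23, 18, 22, 21, 22, 17, 21, 22, 23, 21, 20, 23, 22, 19, 20, 19, 19, 20, 15, 18, 22, 20]
```

```bash
python3 -m inch '[{"x":-0.15,"y":0.15,"z":0,"roll":0,"grip":240},{"x":0,"y":0,"z":-0.8,"roll":0,"grip":240},{"x":0,"y":0,"z":-0.4,"roll":0,"grip":240},{"x":0,"y":0,"z":-0.3,"roll":0,"grip":240},{"x":0,"y":0,"z":-0.3,"roll":0,"grip":240},{"x":0,"y":0,"z":-0.3,"roll":0,"grip":240},{"x":0,"y":0,"z":-0.3,"roll":0,"grip":240},{"x":0,"y":0,"z":-0.3,"roll":0,"grip":240},{"x":0,"y":0,"z":-0.3,"roll":0,"grip":240},{"x":0,"y":0,"z":-0.3,"roll":0,"grip":240},{"x":0,"y":0,"z":-0.2,"roll":0,"grip":240},{"x":0,"y":0,"z":0,"roll":0,"grip":240},{"x":0,"y":0,"z":0,"roll":0,"grip":240}]'
```

```text
time_s: 21.0
position: [0.6214, -0.0533, 0.0831]
tcp_rot: [-0.196, -3.135, -0.0]
wrist_force: [0.3, 0.4, -3.7]
finger_gap: 0.0163
finger_force: 59.6
```

```bash
python3 -m inch '[{"x":0,"y":0,"z":-0.2,"roll":0,"grip":240},{"x":0,"y":0,"z":-0.2,"roll":0,"grip":240},{"x":0,"y":0,"z":-0.2,"roll":0,"grip":240},{"x":0,"y":0,"z":0,"roll":0,"grip":240},{"x":0,"y":0,"z":0,"roll":0,"grip":240}]'
```

```text
time_s: 21.42
position: [0.622, -0.0533, 0.0789]
tcp_rot: [0.196, 3.135, -0.0]
wrist_force: [-3.6, 1.0, 5.9]
finger_gap: 0.0163
finger_force: 60.3
```

```bash
python3 -m inch '[{"x":0,"y":0,"z":0,"roll":0,"grip":145},{"x":0,"y":0,"z":0,"roll":0,"grip":145},{"x":0,"y":0,"z":0,"roll":0,"grip":145},{"x":0,"y":0,"z":2.5,"roll":0,"grip":145},{"x":0,"y":0,"z":3,"roll":0,"grip":145},{"x":0,"y":0,"z":3,"roll":0,"grip":80},{"x":-0.5,"y":1.5,"z":3,"roll":0,"grip":80},{"x":-1,"y":3.5,"z":0,"roll":0,"grip":80},{"x":-1.1,"y":3.5,"z":0,"roll":0,"grip":80},{"x":-1.1,"y":3.5,"z":0,"roll":0,"grip":80},{"x":-1.1,"y":3.5,"z":0,"roll":0,"grip":80},{"x":-1.1,"y":3.5,"z":0,"roll":0,"grip":80},{"x":-1.1,"y":3.5,"z":0,"roll":0,"grip":80},{"x":-1.1,"y":3.5,"z":0,"roll":0,"grip":80},{"x":-1.1,"y":3.5,"z":0,"roll":0,"grip":80},{"x":-1.1,"y":3.5,"z":0,"roll":0,"grip":80},{"x":-0.8,"y":2.4,"z":0,"roll":0,"grip":80},{"x":0,"y":0,"z":0,"roll":0,"grip":80},{"x":0,"y":0,"z":0,"roll":0,"grip":80},{"x":0,"y":0,"z":0,"roll":0,"grip":80}]'
python3 - <<'E'
from h import *
im,s=snap('wrist','w10');print(s['position'].tolist(),s['tcp_rot'].tolist())
for k,P in dict(sf=(.5115,.3005),ab=(.404,.305),bb=(.4352,.2216)).items():
    print(k,'foot c',proj('wrist',(*P,.018),s).round(1),'foot x-',proj('wrist',(P[0]-.022,P[1],.018),s).round(1),'y+',proj('wrist',(P[0],P[1]+.022,.018),s).round(1),'y-',proj('wrist',(P[0],P[1]-.022,.018),s).round(1))
hsv=cv2.cvtColor(im,cv2.COLOR_RGB2HSV)
c=proj('wrist',(.5115,.3005,.018),s).round().astype(int)
print(hsv[c[1],c[0]-40:c[0]+44:3].tolist()); print(hsv[c[1]-45:c[1]+30:3,c[0]].tolist())
E
```

```text
time_s: 23.08
position: [0.5107, 0.3003, 0.1921]
tcp_rot: [0.195, 3.135, -0.001]
wrist_force: [0.4, -0.3, -1.0]
finger_gap: 0.0587
finger_force: 0.0
[0.5106698905397442, 0.30031692385315817, 0.19210619386882316] [0.19524035978333754, 3.135240260706086, -0.0010345677889341614]
sf foot c [283. 188.] foot x- [280.2 166.1] y+ [305.1 185.3] y- [261.  190.7]
ab foot c [273.2  70.5] foot x- [269.8  43.1] y+ [297.9  67.1] y- [248.6  73.9]
bb foot c [188.3 119. ] foot x- [183.1  93.9] y+ [211.7 115.9] y- [165. 122.]
[[19, 64, 187], [18, 66, 188], [20, 63, 187], [22, 60, 187], [19, 62, 186], [21, 61, 187], [19, 65, 184], [11, 49, 165], [10, 49, 167], [11, 47, 170], [10, 49, 168], [8, 38, 54], [12, 46, 56], [6, 44, 58], [6, 43, 59], [12, 44, 58], [10, 53, 58], [11, 47, 179], [11, 49, 183], [12, 49, 184], [11, 47, 185], [20, 62, 188], [21, 60, 187], [23, 56, 187], [18, 68, 188], [19, 64, 187], [18, 67, 187], [19, 63, 186]]
[[16, 73, 108], [16, 74, 103], [18, 68, 187], [21, 61, 187], [18, 63, 186], [21, 62, 186], [15, 72, 106], [14, 65, 82], [11, 45, 108], [11, 49, 173], [12, 48, 139], [11, 45, 79], [9, 45, 79], [10, 52, 59], [5, 47, 60], [14, 48, 59], [10, 38, 61], [12, 47, 170], [11, 48, 181], [11, 48, 179], [11, 47, 178], [12, 48, 174], [11, 47, 173], [16, 54, 176], [19, 64, 187]]
```

```bash
python3 -m inch '[{"x":0.05,"y":0.05,"z":-2.5,"roll":0,"grip":80},{"x":0,"y":0,"z":-2.5,"roll":0,"grip":80},{"x":0,"y":0,"z":-2.5,"roll":0,"grip":80},{"x":0,"y":0,"z":-2.5,"roll":0,"grip":80},{"x":0,"y":0,"z":-2.5,"roll":0,"grip":80},{"x":0,"y":0,"z":-1.6,"roll":0,"grip":80},{"x":0,"y":0,"z":-1.2,"roll":0,"grip":80},{"x":0,"y":0,"z":-1,"roll":0,"grip":80},{"x":0,"y":0,"z":0,"roll":0,"grip":80},{"x":0,"y":0,"z":0,"roll":0,"grip":80},{"x":0,"y":0,"z":0,"roll":0,"grip":80},{"x":0,"y":0,"z":0,"roll":0,"grip":240},{"x":0,"y":0,"z":0,"roll":0,"grip":240},{"x":0,"y":0,"z":0,"roll":0,"grip":240},{"x":0,"y":0,"z":0,"roll":0,"grip":240},{"x":0,"y":0,"z":0,"roll":0,"grip":240},{"x":0,"y":0,"z":0,"roll":0,"grip":240}]'
```

```text
time_s: 24.55
position: [0.5117, 0.3018, 0.0302]
tcp_rot: [0.196, 3.134, 0.002]
wrist_force: [-0.6, 0.0, 4.0]
finger_gap: 0.0162
finger_force: 58.4
```

```bash
python3 -m inch '[{"x":0,"y":0,"z":2,"roll":0,"grip":240},{"x":0,"y":0,"z":3,"roll":0,"grip":240},{"x":0,"y":0,"z":3,"roll":0,"grip":240},{"x":0,"y":0,"z":3,"roll":0,"grip":240},{"x":0.5,"y":-1,"z":3,"roll":0,"grip":240},{"x":1.1,"y":-3,"z":2,"roll":0,"grip":240},{"x":1.3,"y":-3.3,"z":0,"roll":0,"grip":240},{"x":1.3,"y":-3.3,"z":0,"roll":0,"grip":240},{"x":1.3,"y":-3.3,"z":0,"roll":0,"grip":240},{"x":1.3,"y":-3.3,"z":0,"roll":0,"grip":240},{"x":1.3,"y":-3.3,"z":0,"roll":0,"grip":240},{"x":1.3,"y":-3.3,"z":0,"roll":0,"grip":240},{"x":1.3,"y":-3.3,"z":0,"roll":0,"grip":240},{"x":0.9,"y":-3.2,"z":0,"roll":0,"grip":240},{"x":0,"y":-0.5,"z":0,"roll":0,"grip":240},{"x":0,"y":0,"z":0,"roll":0,"grip":240},{"x":0,"y":0,"z":0,"roll":0,"grip":240},{"x":0,"y":0,"z":0,"roll":0,"grip":240}]'
```

```text
time_s: 26.05
position: [0.6258, -0.0056, 0.1881]
tcp_rot: [-0.195, -3.133, -0.001]
wrist_force: [-0.3, -0.3, -3.0]
finger_gap: 0.0165
finger_force: 59.3
```

```bash
python3 -m inch '[{"x":0.15,"y":0,"z":-2,"roll":0,"grip":240},{"x":0,"y":0,"z":-2,"roll":0,"grip":240},{"x":0,"y":0,"z":-2,"roll":0,"grip":240},{"x":0,"y":0,"z":-0.8,"roll":0,"grip":240},{"x":0,"y":0,"z":0,"roll":0,"grip":240},{"x":0,"y":0,"z":0,"roll":0,"grip":240},{"x":0,"y":0,"z":0,"roll":0,"grip":240},{"x":0,"y":0,"z":0,"roll":0,"grip":240}]'
python3 - <<'E'
from h import *
im,s=snap('wrist','w11');print(s['position'].tolist(),s['tcp_rot'].tolist())
u=np.array([.9923,-.1236]);v=np.array([.1236,.9923]);C=np.array([.6262,-.030])
q=s['position'][:2]-C;print(q@u,q@v)
# right rim of tray beside part
K=[proj('wrist',(*(C+a*u+.05*v),.07),s).round(1) for a in(-.06,-.04,-.02)];print(K)
g=cv2.cvtColor(im,cv2.COLOR_RGB2GRAY)
for k in K: r=int(k[1]);c=int(k[0]);print(r,g[r,c-14:c+15].tolist())
E
```

```text
time_s: 26.72
position: [0.63, -0.0066, 0.1232]
tcp_rot: [0.195, 3.132, -0.0]
wrist_force: [-0.1, -0.8, -3.2]
finger_gap: 0.0166
finger_force: 59.3
[0.6299888473533658, -0.006593374052172589, 0.12318065345240733] [0.19515165911453902, 3.1320484011361707, -6.177690288038958e-05]
0.0008666142615934356 0.023694696460905152
[array([329.1, 137.4]), array([327.6, 171.3]), array([326.1, 203.1])]
137 [19, 21, 35, 37, 39, 38, 38, 36, 21, 23, 51, 50, 51, 58, 115, 167, 167, 167, 167, 167, 167, 167, 168, 167, 167, 166, 167, 166, 168]
171 [17, 19, 17, 21, 20, 21, 19, 19, 16, 17, 38, 52, 51, 53, 88, 168, 169, 169, 168, 167, 132, 132, 131, 131, 133, 132, 133, 132, 129]
203 [20, 21, 19, 23, 20, 14, 19, 18, 18, 22, 51, 51, 52, 53, 76, 83, 83, 83, 83, 83, 82, 82, 82, 82, 83, 83, 82, 83, 82]
```

```bash
python3 -m inch '[{"x":-0.15,"y":0,"z":0,"roll":0,"grip":240},{"x":0,"y":0,"z":-0.8,"roll":0,"grip":240},{"x":0,"y":0,"z":-0.8,"roll":0,"grip":240},{"x":0,"y":0,"z":-0.3,"roll":0,"grip":240},{"x":0,"y":0,"z":-0.3,"roll":0,"grip":240},{"x":0,"y":0,"z":-0.3,"roll":0,"grip":240},{"x":0,"y":0,"z":-0.3,"roll":0,"grip":240},{"x":0,"y":0,"z":-0.3,"roll":0,"grip":240},{"x":0,"y":0,"z":-0.3,"roll":0,"grip":240},{"x":0,"y":0,"z":-0.3,"roll":0,"grip":240},{"x":0,"y":0,"z":-0.2,"roll":0,"grip":240},{"x":0,"y":0,"z":0,"roll":0,"grip":240},{"x":0,"y":0,"z":0,"roll":0,"grip":240}]'
```

```text
time_s: 27.85
position: [0.6269, -0.0068, 0.0821]
tcp_rot: [-0.196, -3.135, 0.0]
wrist_force: [0.9, 0.5, -2.8]
finger_gap: 0.0165
finger_force: 59.3
```

Free so far; last few mm, then release and go to the brass block.

```bash
python3 -m inch '[{"x":0,"y":0,"z":-0.2,"roll":0,"grip":240},{"x":0,"y":0,"z":-0.2,"roll":0,"grip":240},{"x":0,"y":0,"z":0,"roll":0,"grip":240},{"x":0,"y":0,"z":0,"roll":0,"grip":240}]'; python3 -m inch '[{"x":0,"y":0,"z":0,"roll":0,"grip":145},{"x":0,"y":0,"z":0,"roll":0,"grip":145},{"x":0,"y":0,"z":0,"roll":0,"grip":145},{"x":0,"y":0,"z":2.5,"roll":0,"grip":145},{"x":0,"y":0,"z":3,"roll":0,"grip":145},{"x":0,"y":0,"z":3,"roll":0,"grip":80},{"x":-1,"y":1.5,"z":3,"roll":0,"grip":80},{"x":-2.5,"y":3,"z":0,"roll":-6,"grip":80},{"x":-2.5,"y":3,"z":0,"roll":-6,"grip":80},{"x":-2.5,"y":3,"z":0,"roll":-6,"grip":80},{"x":-2.5,"y":3,"z":0,"roll":0,"grip":80},{"x":-2.5,"y":3,"z":0,"roll":0,"grip":80},{"x":-2.5,"y":3,"z":0,"roll":0,"grip":80},{"x":-2.5,"y":3,"z":0,"roll":0,"grip":80},{"x":-0.7,"y":0.3,"z":0,"roll":0,"grip":80},{"x":0,"y":0,"z":0,"roll":0,"grip":80},{"x":0,"y":0,"z":0,"roll":0,"grip":80},{"x":0,"y":0,"z":0,"roll":0,"grip":80}]'
python3 - <<'E'
from h import *
im,s=snap('wrist','w12');print(s['position'].tolist(),s['tcp_rot'].tolist())
hsv=cv2.cvtColor(im,cv2.COLOR_RGB2HSV)
m=((hsv[:,:,0]>12)&(hsv[:,:,0]<30)&(hsv[:,:,1]>170)&(hsv[:,:,2]>50)).astype('uint8')
for c in cv2.findContours(m,0,2)[0]:
    if cv2.contourArea(c)>600: print(cv2.boundingRect(c),cv2.minAreaRect(c))
P=(.4352,.2216)
a=np.radians(65)
for i,j in((1,1),(1,-1),(-1,-1),(-1,1)):
    q=np.array(P)+.022*(i*np.array([np.cos(a),np.sin(a)])+j*np.array([np.sin(a),-np.cos(a)])); print(proj('wrist',(*q,.018),s).round(1))
E
```

```text
time_s: 28.18
position: [0.6278, -0.0068, 0.0802]
tcp_rot: [0.196, 3.134, -0.0]
wrist_force: [-2.3, 0.5, 5.3]
finger_gap: 0.0163
finger_force: 60.3
time_s: 29.68
position: [0.4362, 0.2206, 0.1935]
tcp_rot: [0.685, 3.065, 0.0]
wrist_force: [0.0, 0.4, 0.2]
finger_gap: 0.059
finger_force: 0.0
[0.43620027626900687, 0.22056321309601157, 0.193507853444721] [0.6850719058682408, 3.064574179174258, 0.00023400904283422301]
(484, 202, 38, 43) ((502.8965759277344, 222.75863647460938), (41.02446746826172, 36.70610809326172), 85.2363510131836)
(220, 163, 45, 47) ((242.0, 186.0), (46.0, 44.0), 90.0)
[304.6 205.8]
[305.5 162.6]
[260.1 162.8]
[261.1 206. ]
```

```bash
python3 - <<'E'
from h import *
s=dict(position=np.array([0.43620027626900687,0.22056321309601157,0.193507853444721]),tcp_rot=np.array([0.6850719058682408,3.064574179174258,0.000234]))
a=ray('wrist',(242.5,184.5),.018,s);print(a)
for k in(0,1):
    a2=np.radians(65)
im=cv2.imread('pics/w12.png');hsv=cv2.cvtColor(im,cv2.COLOR_BGR2HSV)
m=((hsv[:,:,0]>12)&(hsv[:,:,0]<30)&(hsv[:,:,1]>170)&(hsv[:,:,2]>50)).astype('uint8')
c=max([c for c in cv2.findContours(m,0,2)[0] if 200<cv2.boundingRect(c)[0]<300],key=cv2.contourArea)
print(cv2.approxPolyDP(c,5,True)[:,0].tolist()); print(proj('wrist',(a[0],a[1],.064),s))
print((hsv[150:230:4,215:275:4,2]))
E
python3 chk.py bb ab
```

```text
[0.41793278 0.18560139 0.018     ]
[[223, 163], [222, 207], [263, 207], [263, 164]]
[236.63601186 197.58298092]
[[116 114 119 118 119 117 115 114 112 113 113 115 111 113 117]
 [111 114 119 113 115 113 114 118 113 113 112 110 110 109 113]
 [115 110 111 115 113 110 117 115 114 116 115 167 165 111 108]
 [115 112  97 102 100  99 102  98 104 102  98 104 172 200 201]
 [120 102  99 100 100 100 100  99 100  99 113 168 163 201 201]
 [201 117 106 108 106 107 105 106 167 203 203 203 199 201 202]
 [201 127 109 110 109 109 108 112 204 204 202 202 199 203 200]
 [200 200 202 106 108 102 101 103 106 202 203 203 198 200 201]
 [200 198 202 107  92  78  77  76  78 169 203 202 199 202 202]
 [201 197 203 104  79  77  75  78  79 144 202 203 200 201 202]
 [201 198 202  78  78  74  77  77  82 145 203 203 199 200 202]
 [201 200 204 107 104 103 105 200  84 145 204 203 201 200 201]
 [201 201 203 202 203 204 203 201  83 204 202 202 201 201 201]
 [200 202 202 202 203 204 203 202  72 203 202 204 202 201 201]
 [202 201 203 200 203 202 204 202  79 202 205 202 202 201 201]
 [201 201 200 190 179 191 191 190 186 202 202 201 199 202 203]
 [202 202 202 200 200 200 200 201 201 202 202 202 202 202 201]
 [201 200 201 201 203 201 202 200 200 200 202 200 201 201 200]
 [201 200 200 201 201 201 201 201 201 200 202 200 201 200 201]
 [201 201 201 201 201 200 201 201 201 202 201 201 202 199 201]]
scene bb shift px 27 -22 0.69
scene ab shift px 0 0 0.78
side bb shift px -6 -29 0.55
side ab shift px 0 0 0.92
```

```bash
python3 -m inch '[{"x":-1,"y":-2,"z":-1,"roll":0,"grip":80},{"x":-0.8,"y":-1.5,"z":-2,"roll":0,"grip":80},{"x":0,"y":0,"z":-2,"roll":0,"grip":80},{"x":0,"y":0,"z":-2,"roll":0,"grip":80},{"x":0,"y":0,"z":0,"roll":0,"grip":80},{"x":0,"y":0,"z":0,"roll":0,"grip":80},{"x":0,"y":0,"z":0,"roll":0,"grip":80}]'
python3 - <<'E'
from h import *
im,s=snap('wrist','w13');print(s['position'].tolist(),s['tcp_rot'].tolist())
hsv=cv2.cvtColor(im,cv2.COLOR_RGB2HSV)
m=((hsv[:,:,0]>12)&(hsv[:,:,0]<30)&(hsv[:,:,1]>170)&(hsv[:,:,2]>50)).astype('uint8')
for c in cv2.findContours(m,0,2)[0]:
    if cv2.contourArea(c)>600: print(cv2.boundingRect(c),cv2.minAreaRect(c),cv2.approxPolyDP(c,5,True)[:,0].tolist())
P=(.418,.1856)
a=np.radians(65)
for i,j in((1,1),(1,-1),(-1,-1),(-1,1)):
    q=np.array(P)+.022*(i*np.array([np.cos(a),np.sin(a)])+j*np.array([np.sin(a),-np.cos(a)])); print(proj('wrist',(*q,.018),s).round(1))
E
```

```text
time_s: 30.42
position: [0.4182, 0.1861, 0.1241]
tcp_rot: [0.685, 3.065, 0.001]
wrist_force: [0.6, -0.7, 0.3]
finger_gap: 0.0587
finger_force: 0.0
[0.4182186986494886, 0.18608616987218746, 0.12406864004809648] [0.6853462925302639, 3.064764951971439, 0.000976786895473684]
(254, 181, 55, 64) ((281.0, 212.5), (63.0, 54.0), 90.0) [[255, 181], [255, 235], [267, 235], [269, 244], [294, 244], [295, 235], [307, 235], [307, 181]]
[309.2 233.5]
[310.5 180.6]
[253.4 180.9]
[255.1 233.7]
```

```bash
python3 -m inch '[{"x":0,"y":-0.05,"z":-2,"roll":0,"grip":80},{"x":0,"y":0,"z":-2,"roll":0,"grip":80},{"x":0,"y":0,"z":-2,"roll":0,"grip":80},{"x":0,"y":0,"z":-1.5,"roll":0,"grip":80},{"x":0,"y":0,"z":-1.2,"roll":0,"grip":80},{"x":0,"y":0,"z":-0.7,"roll":0,"grip":80},{"x":0,"y":0,"z":0,"roll":0,"grip":80},{"x":0,"y":0,"z":0,"roll":0,"grip":80},{"x":0,"y":0,"z":0,"roll":0,"grip":240},{"x":0,"y":0,"z":0,"roll":0,"grip":240},{"x":0,"y":0,"z":0,"roll":0,"grip":240},{"x":0,"y":0,"z":0,"roll":0,"grip":240},{"x":0,"y":0,"z":0,"roll":0,"grip":240},{"x":0,"y":0,"z":0,"roll":0,"grip":240}]'
```

```text
time_s: 31.63
position: [0.4179, 0.186, 0.0301]
tcp_rot: [0.684, 3.065, 0.001]
wrist_force: [-0.1, -0.4, 5.8]
finger_gap: 0.017
finger_force: 59.5
```

```bash
python3 -m inch '[{"x":0,"y":0,"z":2,"roll":0,"grip":240},{"x":0,"y":0,"z":3,"roll":0,"grip":240},{"x":0,"y":0,"z":3,"roll":0,"grip":240},{"x":0,"y":0,"z":3,"roll":0,"grip":240},{"x":0.5,"y":-1,"z":3,"roll":0,"grip":240},{"x":1.5,"y":-2,"z":2,"roll":5,"grip":240},{"x":2,"y":-2.9,"z":0,"roll":5,"grip":240},{"x":2,"y":-2.9,"z":0,"roll":5,"grip":240},{"x":2,"y":-2.9,"z":0,"roll":3,"grip":240},{"x":2,"y":-2.9,"z":0,"roll":0,"grip":240},{"x":2,"y":-2.9,"z":0,"roll":0,"grip":240},{"x":2,"y":-2.9,"z":0,"roll":0,"grip":240},{"x":1.5,"y":-2.5,"z":0,"roll":0,"grip":240},{"x":0,"y":-0.8,"z":0,"roll":0,"grip":240},{"x":0,"y":0,"z":0,"roll":0,"grip":240},{"x":0,"y":0,"z":0,"roll":0,"grip":240},{"x":0,"y":0,"z":0,"roll":0,"grip":240}]'
```

```text
time_s: 33.05
position: [0.5702, -0.0501, 0.1879]
tcp_rot: [-0.195, -3.132, -0.002]
wrist_force: [0.3, 1.3, -4.6]
finger_gap: 0.0168
finger_force: 60.0
```

```bash
python3 -m inch '[{"x":0.4,"y":0.2,"z":-2,"roll":0,"grip":240},{"x":0,"y":0,"z":-2,"roll":0,"grip":240},{"x":0,"y":0,"z":-1.5,"roll":0,"grip":240},{"x":0,"y":0,"z":-1,"roll":0,"grip":240},{"x":0,"y":0,"z":0,"roll":0,"grip":240},{"x":0,"y":0,"z":0,"roll":0,"grip":240},{"x":0,"y":0,"z":0,"roll":0,"grip":240},{"x":0,"y":0,"z":0,"roll":0,"grip":240}]'
python3 - <<'E'
from h import *
im,s=snap('wrist','w14');print(s['position'].tolist(),s['tcp_rot'].tolist())
u=np.array([.9923,-.1236]);v=np.array([.1236,.9923]);C=np.array([.6262,-.030])
q=s['position'][:2]-C;print(q@u,q@v)
hsv=cv2.cvtColor(im,cv2.COLOR_RGB2HSV)
m=((hsv[:,:,0]>12)&(hsv[:,:,0]<30)&(hsv[:,:,1]>170)&(hsv[:,:,2]>50)).astype('uint8')
zt=s['position'][2]-.012
for c in cv2.findContours(m,0,2)[0]:
    b=cv2.boundingRect(c)
    if cv2.contourArea(c)>2000 and 150<b[0]<300:
        print(b,cv2.approxPolyDP(c,4,True)[:,0].tolist())
        for p,z in(((b[0],b[1]+35),zt),((b[0]+b[2],b[1]+35),zt),((b[0]+b[2]/2,b[1]),zt-.018)):
            q=ray('wrist',p,z,s)[:2]-C;print((q@u*1e3).round(1),(q@v*1e3).round(1))
g=cv2.cvtColor(im,cv2.COLOR_RGB2GRAY)
for a in(-.03,-.01,.01,.03):
    p=proj('wrist',(*(C-.073*u+a*v),.07),s);print(p,g[int(p[1])-14:int(p[1])+15,int(p[0])].tolist())
E
```

```text
time_s: 33.72
position: [0.5772, -0.0492, 0.1258]
tcp_rot: [0.195, 3.133, -0.0]
wrist_force: [0.0, 0.7, -3.5]
finger_gap: 0.0175
finger_force: 59.9
[0.5772208934435372, -0.04919110006262882, 0.12581991945769933] [0.19528415888682177, 3.1325901612989284, -0.0003682929376713817]
-0.04622994746823707 -0.025097146162525376
(239, 219, 85, 133) [[243, 220], [240, 270], [246, 269], [249, 259], [263, 261], [259, 340], [276, 350], [290, 350], [302, 338], [298, 261], [312, 259], [316, 271], [322, 269], [320, 220]]
-52.6 -48.5
-52.5 -4.7
-65.2 -26.5
[275.82448755 192.89307474] [109, 110, 109, 110, 109, 99, 86, 83, 84, 85, 85, 86, 85, 85, 85, 63, 28, 20, 16, 23, 19, 23, 22, 22, 21, 21, 19, 20, 16]
[307.98782967 192.84586489] [109, 111, 109, 111, 109, 100, 85, 85, 84, 83, 83, 84, 84, 85, 83, 69, 38, 17, 22, 19, 21, 19, 21, 20, 22, 24, 31, 35, 34]
[340.15814089 192.79864481] [108, 110, 111, 110, 109, 100, 87, 83, 83, 84, 84, 85, 82, 83, 83, 68, 37, 32, 38, 38, 37, 37, 37, 34, 35, 37, 38, 36, 37]
[372.33542347 192.7514145 ] [222, 222, 223, 223, 224, 202, 169, 161, 162, 162, 163, 162, 162, 162, 165, 134, 75, 36, 39, 38, 34, 36, 37, 38, 37, 37, 38, 40, 38]
```

```bash
python3 -m inch '[{"x":-0.28,"y":0.19,"z":0,"roll":0,"grip":240},{"x":0,"y":0,"z":-0.8,"roll":0,"grip":240},{"x":0,"y":0,"z":-0.8,"roll":0,"grip":240},{"x":0,"y":0,"z":-0.4,"roll":0,"grip":240},{"x":0,"y":0,"z":0,"roll":0,"grip":240},{"x":0,"y":0,"z":0,"roll":0,"grip":240},{"x":0,"y":0,"z":0,"roll":0,"grip":240}]'
python3 - <<'E'
from h import *
im,s=snap('wrist','w15');print(s['position'].tolist(),s['wrist_force'])
u=np.array([.9923,-.1236]);v=np.array([.1236,.9923]);C=np.array([.6262,-.030])
q=s['position'][:2]-C;print(q@u,q@v)
hsv=cv2.cvtColor(im,cv2.COLOR_RGB2HSV)
m=((hsv[:,:,0]>12)&(hsv[:,:,0]<30)&(hsv[:,:,1]>170)&(hsv[:,:,2]>50)).astype('uint8')
zt=s['position'][2]-.012
for c in cv2.findContours(m,0,2)[0]:
    b=cv2.boundingRect(c)
    if cv2.contourArea(c)>2000 and 150<b[0]<300:
        print(b)
        for p,z in(((b[0],b[1]+35),zt),((b[0]+b[2],b[1]+35),zt),((b[0]+b[2]/2,b[1]),zt-.018)):
            q=ray('wrist',p,z,s)[:2]-C;print((q@u*1e3).round(1),(q@v*1e3).round(1))
g=cv2.cvtColor(im,cv2.COLOR_RGB2GRAY); print(g[195:240,280].tolist(),hsv[195:240,280,1].tolist())
for a in(-.03,.03):
    p=proj('wrist',(*(C-.073*u+a*v),.07),s);print(p)
E
```

```text
time_s: 34.35
position: [0.5732, -0.0475, 0.104]
tcp_rot: [-0.196, -3.135, -0.0]
wrist_force: [-0.5, -0.2, -4.7]
finger_gap: 0.0171
finger_force: 60.1
[0.573249841430245, -0.04748146903996197, 0.10404868288958044] [-0.52129387 -0.2126132  -4.74212311]
-0.050381732775428525 -0.023891501327575976
(239, 219, 85, 169)
-56.8 -47.3
-56.7 -3.4
-69.4 -25.3
[110, 112, 110, 109, 111, 98, 87, 83, 83, 82, 85, 82, 83, 84, 85, 84, 60, 19, 22, 21, 21, 23, 20, 21, 58, 79, 79, 76, 78, 79, 80, 81, 82, 80, 80, 91, 104, 106, 107, 107, 105, 106, 107, 108, 105] [44, 46, 44, 45, 46, 41, 28, 30, 27, 27, 29, 36, 30, 32, 29, 30, 29, 49, 33, 33, 33, 43, 35, 58, 187, 192, 203, 204, 200, 200, 202, 200, 197, 201, 194, 199, 198, 202, 195, 195, 202, 204, 199, 203, 204]
[273.17176299 210.55716028]
[379.6462171  210.35144825]
```

```bash
python3 -m inch '[{"x":0,"y":0,"z":-0.25,"roll":0,"grip":240},{"x":0,"y":0,"z":-0.25,"roll":0,"grip":240},{"x":0,"y":0,"z":-0.3,"roll":0,"grip":240},{"x":0,"y":0,"z":-0.3,"roll":0,"grip":240},{"x":0,"y":0,"z":-0.3,"roll":0,"grip":240},{"x":0,"y":0,"z":-0.3,"roll":0,"grip":240},{"x":0,"y":0,"z":-0.3,"roll":0,"grip":240},{"x":0,"y":0,"z":0,"roll":0,"grip":240},{"x":0,"y":0,"z":0,"roll":0,"grip":240}]'
```

```text
time_s: 35.15
position: [0.5729, -0.0474, 0.0839]
tcp_rot: [-0.196, -3.135, -0.0]
wrist_force: [0.1, 0.6, -3.9]
finger_gap: 0.0173
finger_force: 60.1
```

```bash
python3 -m inch '[{"x":0,"y":0,"z":-0.2,"roll":0,"grip":240},{"x":0,"y":0,"z":-0.2,"roll":0,"grip":240},{"x":0,"y":0,"z":-0.1,"roll":0,"grip":240},{"x":0,"y":0,"z":0,"roll":0,"grip":240},{"x":0,"y":0,"z":0,"roll":0,"grip":240}]'; python3 -m inch '[{"x":0,"y":0,"z":0,"roll":0,"grip":145},{"x":0,"y":0,"z":0,"roll":0,"grip":145},{"x":0,"y":0,"z":0,"roll":0,"grip":145},{"x":0,"y":0,"z":2.5,"roll":0,"grip":145},{"x":0,"y":0,"z":3,"roll":0,"grip":145},{"x":0,"y":0,"z":3,"roll":0,"grip":80},{"x":-0.5,"y":1.5,"z":3,"roll":0,"grip":80},{"x":-1.6,"y":3.4,"z":0,"roll":-4,"grip":80},{"x":-1.6,"y":3.4,"z":0,"roll":-4,"grip":80},{"x":-1.6,"y":3.4,"z":0,"roll":-2.8,"grip":80},{"x":-1.6,"y":3.4,"z":0,"roll":0,"grip":80},{"x":-1.6,"y":3.4,"z":0,"roll":0,"grip":80},{"x":-1.6,"y":3.4,"z":0,"roll":0,"grip":80},{"x":-1.6,"y":3.4,"z":0,"roll":0,"grip":80},{"x":-1.6,"y":3.4,"z":0,"roll":0,"grip":80},{"x":-1.6,"y":3.4,"z":0,"roll":0,"grip":80},{"x":-1.6,"y":3,"z":0,"roll":0,"grip":80},{"x":0,"y":0,"z":0,"roll":0,"grip":80},{"x":0,"y":0,"z":0,"roll":0,"grip":80},{"x":0,"y":0,"z":0,"roll":0,"grip":80}]'
python3 - <<'E'
from h import *
im,s=snap('wrist','w16');print(s['position'].tolist(),s['tcp_rot'].tolist())
P=(.404,.305);a=np.radians(72)
for i,j in((1,1),(1,-1),(-1,-1),(-1,1)):
    q=np.array(P)+.022*(i*np.array([np.cos(a),np.sin(a)])+j*np.array([np.sin(a),-np.cos(a)])); print(proj('wrist',(*q,.018),s).round(1))
hsv=cv2.cvtColor(im,cv2.COLOR_RGB2HSV)
m=((hsv[:,:,1]<42)&(hsv[:,:,2]>90)).astype('uint8');m=cv2.morphologyEx(m,cv2.MORPH_CLOSE,np.ones((25,25)))
for c in cv2.findContours(m,0,2)[0]:
    if cv2.contourArea(c)>600: print(cv2.boundingRect(c),cv2.minAreaRect(c))
E
```

```text
time_s: 35.57
position: [0.5737, -0.0474, 0.0802]
tcp_rot: [0.196, 3.135, -0.0]
wrist_force: [-2.4, 0.9, 2.9]
finger_gap: 0.0175
finger_force: 60.8
time_s: 37.23
position: [0.4084, 0.3034, 0.1942]
tcp_rot: [0.489, 3.103, -0.001]
wrist_force: [-0.2, 0.1, -0.4]
finger_gap: 0.0586
finger_force: 0.0
[0.40837219020796683, 0.3033966440607737, 0.19424006546636666] [0.48872295775065394, 3.102750006132963, -0.0006626846134397237]
[304.5 202.9]
[305.5 159.5]
[260.1 159.5]
[260.9 202.9]
(0, 315, 83, 60) ((42.67867660522461, 329.9595031738281), (66.1688461303711, 61.73874282836914), 46.27302551269531)
(260, 159, 45, 45) ((282.0, 181.0), (44.0, 44.0), 90.0)
(363, 27, 79, 69) ((400.865478515625, 60.686954498291016), (73.11581420898438, 47.197044372558594), 25.114835739135742)
```

```bash
python3 -m inch '[{"x":-0.4,"y":0.15,"z":-2.5,"roll":0,"grip":80},{"x":0,"y":0,"z":-2.5,"roll":0,"grip":80},{"x":0,"y":0,"z":-2.5,"roll":0,"grip":80},{"x":0,"y":0,"z":-2.5,"roll":0,"grip":80},{"x":0,"y":0,"z":-2.5,"roll":0,"grip":80},{"x":0,"y":0,"z":-1.6,"roll":0,"grip":80},{"x":0,"y":0,"z":-1.3,"roll":0,"grip":80},{"x":0,"y":0,"z":-1,"roll":0,"grip":80},{"x":0,"y":0,"z":0,"roll":0,"grip":80},{"x":0,"y":0,"z":0,"roll":0,"grip":80},{"x":0,"y":0,"z":0,"roll":0,"grip":80},{"x":0,"y":0,"z":0,"roll":0,"grip":240},{"x":0,"y":0,"z":0,"roll":0,"grip":240},{"x":0,"y":0,"z":0,"roll":0,"grip":240},{"x":0,"y":0,"z":0,"roll":0,"grip":240},{"x":0,"y":0,"z":0,"roll":0,"grip":240},{"x":0,"y":0,"z":0,"roll":0,"grip":240}]'
```

```text
time_s: 38.7
position: [0.4048, 0.3056, 0.0311]
tcp_rot: [0.49, 3.102, 0.001]
wrist_force: [0.1, -0.2, 5.7]
finger_gap: 0.0169
finger_force: 59.2
```

```bash
python3 -m inch '[{"x":0,"y":0,"z":2,"roll":0,"grip":240},{"x":0,"y":0,"z":3,"roll":0,"grip":240},{"x":0,"y":0,"z":3,"roll":0,"grip":240},{"x":0,"y":0,"z":3,"roll":0,"grip":240},{"x":0.5,"y":-1,"z":3,"roll":0,"grip":240},{"x":1.5,"y":-2.5,"z":2,"roll":4,"grip":240},{"x":1.8,"y":-3.1,"z":0,"roll":4,"grip":240},{"x":1.8,"y":-3.1,"z":0,"roll":2.8,"grip":240},{"x":1.8,"y":-3.1,"z":0,"roll":0,"grip":240},{"x":1.8,"y":-3.1,"z":0,"roll":0,"grip":240},{"x":1.8,"y":-3.1,"z":0,"roll":0,"grip":240},{"x":1.8,"y":-3.1,"z":0,"roll":0,"grip":240},{"x":1.8,"y":-3.1,"z":0,"roll":0,"grip":240},{"x":1.8,"y":-3.1,"z":0,"roll":0,"grip":240},{"x":1,"y":-2,"z":0,"roll":0,"grip":240},{"x":0,"y":0,"z":0,"roll":0,"grip":240},{"x":0,"y":0,"z":0,"roll":0,"grip":240},{"x":0,"y":0,"z":0,"roll":0,"grip":240}]'
```

```text
time_s: 40.2
position: [0.5771, 0.0026, 0.1893]
tcp_rot: [-0.197, -3.133, -0.001]
wrist_force: [0.5, -0.2, -1.2]
finger_gap: 0.0171
finger_force: 58.9
```

```bash
python3 -m inch '[{"x":0.3,"y":-0.25,"z":-2,"roll":0,"grip":240},{"x":0,"y":0,"z":-2,"roll":0,"grip":240},{"x":0,"y":0,"z":-2,"roll":0,"grip":240},{"x":0,"y":0,"z":-1,"roll":0,"grip":240},{"x":0,"y":0,"z":-0.8,"roll":0,"grip":240},{"x":0,"y":0,"z":-0.4,"roll":0,"grip":240},{"x":0,"y":0,"z":0,"roll":0,"grip":240},{"x":0,"y":0,"z":0,"roll":0,"grip":240},{"x":0,"y":0,"z":0,"roll":0,"grip":240}]'
cat > m.py <<'E'
from h import *
im,s=snap('wrist','w17');print(s['position'].tolist(),s['wrist_force'])
u=np.array([.9923,-.1236]);v=np.array([.1236,.9923]);C=np.array([.6262,-.030])
q=s['position'][:2]-C;print(q@u,q@v)
g=cv2.cvtColor(im,cv2.COLOR_RGB2GRAY)
print('col270',g[190:250,270].tolist());print('col295',g[190:250,295].tolist())
print('row232',g[232,215:260].tolist(),g[232,300:350].tolist())
print('rim',[proj('wrist',(*(C-.073*u+a*v),.07),s).round(1) for a in(-.03,.03)])
b=s['position'][2]-.031
print('expected foot: bottom front',proj('wrist',(*(s['position'][:2]-.022*u),b),s).round(1),'top front corners',[proj('wrist',(*(s['position'][:2]-.022*u+a*v),b+.018),s).round(1) for a in(-.022,.022)])
E
python3 m.py
```

```text
time_s: 40.95
position: [0.5823, -0.0004, 0.1095]
tcp_rot: [0.196, 3.133, -0.0]
wrist_force: [0.3, -0.5, -1.1]
finger_gap: 0.0172
finger_force: 58.9
[0.5822506956691181, -0.0003575683104310219, 0.1095022905611416] [ 0.3455766  -0.51871337 -1.06430905]
-0.04727469924436478 0.023982050950262297
col270 [110, 108, 98, 86, 82, 84, 85, 81, 81, 82, 84, 82, 81, 56, 19, 16, 16, 16, 19, 21, 45, 82, 101, 99, 100, 97, 96, 97, 99, 100, 100, 117, 131, 131, 133, 132, 131, 131, 134, 131, 130, 129, 130, 128, 127, 132, 131, 133, 134, 134, 137, 137, 134, 133, 132, 128, 109, 95, 96, 96]
col295 [110, 109, 100, 84, 81, 81, 82, 81, 81, 81, 81, 81, 82, 58, 20, 23, 13, 17, 19, 20, 46, 85, 101, 101, 100, 96, 99, 96, 100, 103, 103, 115, 130, 135, 135, 134, 134, 133, 133, 133, 130, 129, 129, 129, 130, 132, 134, 134, 137, 137, 137, 138, 134, 133, 132, 128, 112, 99, 100, 98]
row232 [68, 84, 102, 103, 103, 103, 103, 100, 102, 103, 104, 102, 103, 103, 102, 103, 102, 102, 103, 103, 103, 102, 96, 94, 124, 128, 128, 127, 127, 128, 129, 128, 130, 128, 128, 128, 128, 127, 128, 128, 129, 129, 129, 128, 129] [130, 130, 127, 130, 130, 130, 130, 127, 131, 130, 128, 130, 129, 129, 131, 130, 129, 131, 131, 130, 128, 132, 128, 120, 51, 53, 51, 54, 82, 81, 82, 81, 83, 83, 86, 132, 132, 134, 135, 135, 133, 135, 132, 80, 82, 81, 82, 81, 82, 83]
rim [array([190.2, 202.5]), array([294.4, 202.3])]
expected foot: bottom front [284.1 213.2] top front corners [array([240.7, 225. ]), array([328.1, 224.9])]
```

```bash
python3 -m inch '[{"x":0.02,"y":0.05,"z":-0.3,"roll":0,"grip":240},{"x":0,"y":0,"z":-0.3,"roll":0,"grip":240},{"x":0,"y":0,"z":-0.3,"roll":0,"grip":240},{"x":0,"y":0,"z":-0.3,"roll":0,"grip":240},{"x":0,"y":0,"z":-0.3,"roll":0,"grip":240},{"x":0,"y":0,"z":-0.3,"roll":0,"grip":240},{"x":0,"y":0,"z":-0.3,"roll":0,"grip":240},{"x":0,"y":0,"z":-0.3,"roll":0,"grip":240},{"x":0,"y":0,"z":0,"roll":0,"grip":240},{"x":0,"y":0,"z":0,"roll":0,"grip":240}]'
```

```text
time_s: 41.83
position: [0.5812, 0.0001, 0.0839]
tcp_rot: [-0.196, -3.135, -0.0]
wrist_force: [-0.1, 0.8, -1.4]
finger_gap: 0.017
finger_force: 58.9
```

```bash
python3 -m inch '[{"x":0,"y":0,"z":-0.2,"roll":0,"grip":240},{"x":0,"y":0,"z":-0.15,"roll":0,"grip":240},{"x":0,"y":0,"z":0,"roll":0,"grip":240},{"x":0,"y":0,"z":0,"roll":0,"grip":240}]'; python3 -m inch '[{"x":0,"y":0,"z":0,"roll":0,"grip":145},{"x":0,"y":0,"z":0,"roll":0,"grip":145},{"x":0,"y":0,"z":0,"roll":0,"grip":145},{"x":0,"y":0,"z":2.5,"roll":0,"grip":145},{"x":0,"y":0,"z":3,"roll":0,"grip":145},{"x":0,"y":0,"z":3,"roll":0,"grip":60},{"x":0.2,"y":-1,"z":3,"roll":0,"grip":60},{"x":0.3,"y":-2,"z":3,"roll":0,"grip":60},{"x":0.3,"y":-2,"z":3,"roll":0,"grip":60},{"x":0.3,"y":-2,"z":3,"roll":0,"grip":60},{"x":0,"y":0,"z":0,"roll":0,"grip":60},{"x":0,"y":0,"z":0,"roll":0,"grip":60},{"x":0,"y":0,"z":0,"roll":0,"grip":60}]'
python3 - <<'E'
from h import *
im,s=snap('wrist','w18');print(s['position'].tolist(),s['tcp_rot'].tolist())
a=im[60:390,70:470,::-1]; b=snap('side')[0][150:330,190:400,::-1]
o=np.hstack([cv2.resize(a,(460,380)),cv2.resize(b,(340,380))]);cv2.imwrite('pics/c18.png',o)
E
```

```text
time_s: 42.17
position: [0.5817, 0.0001, 0.0811]
tcp_rot: [0.196, 3.135, 0.0]
wrist_force: [0.7, -0.4, 0.1]
finger_gap: 0.0169
finger_force: 59.1
time_s: 43.25
position: [0.5918, -0.0697, 0.2851]
tcp_rot: [-0.197, -3.134, -0.001]
wrist_force: [-0.1, 0.1, 0.7]
finger_gap: 0.0655
finger_force: 0.0
[0.5918068074484495, -0.06974685286277242, 0.28513370200639115] [-0.19690664833266133, -3.1342828943027685, -0.0008660883871907343]
```

View pics/c18.png

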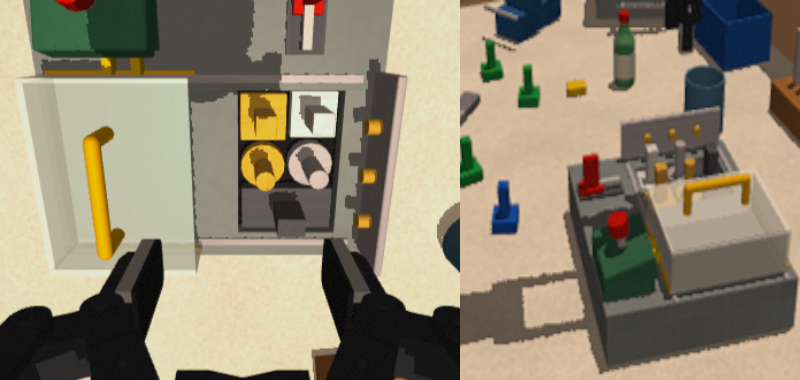

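```bash
python3 -m inch '[{"x":0.3,"y":-2.8,"z":-1,"roll":0,"grip":60},{"x":0.3,"y":-2.8,"z":-1,"roll":0,"grip":60},{"x":0.3,"y":-2.8,"z":-1,"roll":0,"grip":60},{"x":0.2,"y":-2.7,"z":-1,"roll":0,"grip":60},{"x":0,"y":0,"z":-2,"roll":0,"grip":60},{"x":0,"y":0,"z":-2,"roll":0,"grip":60},{"x":0,"y":0,"z":-2,"roll":0,"grip":60},{"x":0,"y":0,"z":-2,"roll":0,"grip":60},{"x":0,"y":0,"z":-1.4,"roll":0,"grip":60},{"x":0,"y":0,"z":0,"roll":0,"grip":60},{"x":0,"y":0,"z":0,"roll":0,"grip":60},{"x":0,"y":0,"z":0,"roll":0,"grip":240},{"x":0,"y":0,"z":0,"roll":0,"grip":240},{"x":0,"y":0,"z":0,"roll":0,"grip":240},{"x":0,"y":0,"z":0,"roll":0,"grip":240},{"x":0,"y":0,"z":0,"roll":0,"grip":240},{"x":0,"y":0,"z":0,"roll":0,"grip":240}]' 30
```

```text
time_s: 44.77
position: [0.6041, -0.1813, 0.1531]
tcp_rot: [0.196, 3.133, -0.001]
wrist_force: [-0.5, 1.0, 3.9]
finger_gap: 0.0106
finger_force: 29.7
```

```bash
python3 -m inch '[{"x":0.08,"y":0.6,"z":0,"roll":0,"grip":240},{"x":0.15,"y":1.2,"z":0,"roll":0,"grip":240},{"x":0.15,"y":1.2,"z":0,"roll":0,"grip":240},{"x":0.15,"y":1.2,"z":0,"roll":0,"grip":240},{"x":0.15,"y":1.2,"z":0,"roll":0,"grip":240},{"x":0.15,"y":1.2,"z":0,"roll":0,"grip":240},{"x":0.15,"y":1.2,"z":0,"roll":0,"grip":240},{"x":0.15,"y":1.2,"z":0,"roll":0,"grip":240},{"x":0.15,"y":1.2,"z":0,"roll":0,"grip":240},{"x":0.15,"y":1.2,"z":0,"roll":0,"grip":240},{"x":0.15,"y":1.2,"z":0,"roll":0,"grip":240},{"x":0.15,"y":1.2,"z":0,"roll":0,"grip":240},{"x":0.15,"y":1.2,"z":0,"roll":0,"grip":240},{"x":0.08,"y":0.6,"z":0,"roll":0,"grip":240},{"x":0,"y":0,"z":0,"roll":0,"grip":240},{"x":0,"y":0,"z":0,"roll":0,"grip":240}]'
```

```text
time_s: 46.1
position: [0.6243, -0.0229, 0.1531]
tcp_rot: [0.195, 3.132, 0.003]
wrist_force: [0.6, 2.1, 6.0]
finger_gap: 0.0103
finger_force: 29.9
```

```bash
python3 -m inch '[{"x":0.02,"y":0.2,"z":0,"roll":0,"grip":240},{"x":0.02,"y":0.2,"z":0,"roll":0,"grip":240},{"x":0,"y":0,"z":0,"roll":0,"grip":240},{"x":0,"y":0,"z":0,"roll":0,"grip":240}]'
```

```text
time_s: 46.43
position: [0.6243, -0.0228, 0.1531]
tcp_rot: [0.194, 3.133, -0.007]
wrist_force: [-0.5, -6.3, 5.5]
finger_gap: 0.0107
finger_force: 30.0
```

```bash
python3 -m inch '[{"x":0,"y":-0.2,"z":0,"roll":0,"grip":60},{"x":0,"y":0,"z":0,"roll":0,"grip":60},{"x":0,"y":0,"z":0,"roll":0,"grip":60},{"x":0,"y":0,"z":2,"roll":0,"grip":60},{"x":0,"y":0,"z":2,"roll":0,"grip":60},{"x":0,"y":0,"z":2,"roll":0,"grip":60},{"x":-3,"y":0.5,"z":0,"roll":0,"grip":60},{"x":-3,"y":0.5,"z":0,"roll":0,"grip":60},{"x":-3,"y":0.5,"z":0,"roll":0,"grip":60},{"x":-3,"y":0.5,"z":0,"roll":0,"grip":60},{"x":-2.9,"y":0.4,"z":0,"roll":0,"grip":60},{"x":0,"y":0,"z":0,"roll":0,"grip":60},{"x":0,"y":0,"z":0,"roll":0,"grip":60},{"x":0,"y":0,"z":0,"roll":0,"grip":60}]'
python3 - <<'E'
from h import *
im,s=snap('wrist','w19'); hsv=cv2.cvtColor(im,cv2.COLOR_RGB2HSV)
m=(((hsv[:,:,0]<8)|(hsv[:,:,0]>172))&(hsv[:,:,1]>170)&(hsv[:,:,2]>70)).astype('uint8')
n,l,st,c=cv2.connectedComponentsWithStats(m);print([(x.tolist(),y.round(1).tolist()) for x,y in zip(st,c) if 60<x[4]<9000])
print(proj('wrist',(.4715,.0015,.124),s))
E
```

```text
time_s: 47.6
position: [0.4751, 0.0015, 0.212]
tcp_rot: [0.196, 3.134, 0.001]
wrist_force: [0.9, -0.6, 0.6]
finger_gap: 0.0651
finger_force: 0.0
[([265, 173, 31, 55, 1504], [280.0, 197.5]), ([5, 205, 58, 43, 1957], [32.5, 225.6])]
[282.63752449 211.55046819]
```

```bash
python3 -m inch '[{"x":0,"y":-0.05,"z":-2,"roll":0,"grip":80},{"x":0,"y":0,"z":-2,"roll":0,"grip":80},{"x":0,"y":0,"z":-2,"roll":0,"grip":80},{"x":0,"y":0,"z":-2,"roll":0,"grip":80},{"x":0,"y":0,"z":-1.9,"roll":0,"grip":80},{"x":0,"y":0,"z":-1.2,"roll":0,"grip":80},{"x":0,"y":0,"z":0,"roll":0,"grip":80},{"x":0,"y":0,"z":0,"roll":0,"grip":80},{"x":0,"y":0,"z":0,"roll":0,"grip":240},{"x":0,"y":0,"z":0,"roll":0,"grip":240},{"x":0,"y":0,"z":0,"roll":0,"grip":240},{"x":0,"y":0,"z":0,"roll":0,"grip":240},{"x":0,"y":0,"z":0,"roll":0,"grip":240},{"x":0,"y":0,"z":0,"roll":0,"grip":240}]' 30; python3 -m inch '[{"x":0.4,"y":-0.05,"z":0,"roll":0,"grip":240},{"x":0.4,"y":-0.05,"z":0,"roll":0,"grip":240},{"x":0.4,"y":-0.05,"z":0,"roll":0,"grip":240},{"x":0.4,"y":-0.05,"z":0,"roll":0,"grip":240},{"x":0.4,"y":-0.05,"z":0,"roll":0,"grip":240},{"x":0.2,"y":-0.02,"z":0,"roll":0,"grip":240},{"x":0,"y":0,"z":0,"roll":0,"grip":240},{"x":0,"y":0,"z":0,"roll":0,"grip":240}]'
```

```text
time_s: 48.82
position: [0.4754, 0.0009, 0.1018]
tcp_rot: [0.197, 3.133, 0.001]
wrist_force: [-0.8, 2.3, 4.6]
finger_gap: 0.0102
finger_force: 31.8
time_s: 49.48
position: [0.4972, -0.0018, 0.1018]
tcp_rot: [0.196, 3.134, 0.001]
wrist_force: [-0.2, 2.4, 5.0]
finger_gap: 0.0103
finger_force: 32.1
```

```bash
python3 -m inch '[{"x":0.2,"y":-0.02,"z":0,"roll":0,"grip":240},{"x":0.2,"y":-0.02,"z":0,"roll":0,"grip":240},{"x":0,"y":0,"z":0,"roll":0,"grip":240},{"x":0,"y":0,"z":0,"roll":0,"grip":240}]'
```

```text
time_s: 49.82
position: [0.4975, -0.0018, 0.1017]
tcp_rot: [-0.196, -3.128, -0.001]
wrist_force: [-7.9, 1.5, 14.8]
finger_gap: 0.0101
finger_force: 33.3
```

```bash
python3 -m inch '[{"x":-0.2,"y":0,"z":0,"roll":0,"grip":60},{"x":0,"y":0,"z":0,"roll":0,"grip":60},{"x":0,"y":0,"z":0,"roll":0,"grip":60},{"x":0,"y":0,"z":2.5,"roll":0,"grip":60},{"x":0,"y":0,"z":3,"roll":0,"grip":60},{"x":0,"y":-1,"z":3,"roll":0,"grip":60},{"x":0,"y":-3,"z":2.5,"roll":0,"grip":60},{"x":0,"y":-3,"z":2.5,"roll":0,"grip":60},{"x":0,"y":-3,"z":0,"roll":0,"grip":60},{"x":0,"y":-3,"z":0,"roll":0,"grip":60},{"x":0,"y":-2.5,"z":0,"roll":0,"grip":60},{"x":0,"y":0,"z":0,"roll":0,"grip":60},{"x":0,"y":0,"z":0,"roll":0,"grip":60},{"x":0,"y":0,"z":0,"roll":0,"grip":60}]'
python3 - <<'E'
from h import *
def red(im):
    hsv=cv2.cvtColor(im,cv2.COLOR_RGB2HSV)
    m=(((hsv[:,:,0]<8)|(hsv[:,:,0]>172))&(hsv[:,:,1]>170)).astype('uint8')
    return m,hsv
obs=[]
for n in('wrist','scene','side'):
    im,s=snap(n,'k_'+n)
    m,hsv=red(im)
    m[hsv[:,:,2]<70]=0
    nn,l,st,c=cv2.connectedComponentsWithStats(m)
    p0=proj(n,(.4581,-.1694,.135),s)
    i=min([i for i in range(1,nn) if st[i][4]>25],key=lambda i:np.hypot(*(c[i]-p0)))
    cnt=cv2.findContours((l==i).astype('uint8'),0,2)[0][0]
    print(n,p0.round(1),st[i].tolist(),c[i].round(1)); 
    obs.append((n,c[i],s))
M=np.zeros((3,3));v=np.zeros(3)
for n,p,s in obs:
    K,T=cam(n,s);d=T[:3,:3]@np.linalg.inv(K)@np.array([*p,1]);d/=np.linalg.norm(d);Q=np.eye(3)-np.outer(d,d);M+=Q;v+=Q@T[:3,3]
X=np.linalg.solve(M,v);print('tri',X,[ (proj(n,X,s)-p).round(1) for n,p,s in obs])
print(s['position'].tolist(),s['tcp_rot'].tolist())
E
```

```text
time_s: 50.98
position: [0.4981, -0.1572, 0.2352]
tcp_rot: [-0.197, -3.134, -0.001]
wrist_force: [-0.1, -0.8, 0.3]
finger_gap: 0.0657
finger_force: 0.0
wrist [260.  162.3] [232, 139, 40, 42, 1319] [251.5 159.8]
scene [238.5 167. ] [266, 194, 11, 16, 107] [270.  201.6]
side [287.5 255.6] [281, 250, 13, 14, 132] [287.3 256.5]
tri [ 0.45953281 -0.11522966  0.0655041 ] [array([ 70.5, -16.5]), array([-18.8, -10.6]), array([-6.6, 10.7])]
[0.49821121181683886, -0.1565288556887245, 0.23532420398376877] [-0.19454555961933145, -3.134725458238244, -0.0009301848650883581]
```

Run:
```python
from h import *
s=dict(position=np.array([0.49821121,-0.15652886,0.2353242]),tcp_rot=np.array([-0.19454556,-3.13472546,-0.00093]))
im=cv2.imread('pics/scene0.png');hsv=cv2.cvtColor(im,cv2.COLOR_BGR2HSV)
m=(((hsv[:,:,0]<8)|(hsv[:,:,0]>172))&(hsv[:,:,1]>150)&(hsv[:,:,2]>60)).astype('uint8')
n,l,st,c=cv2.connectedComponentsWithStats(m);i=min([i for i in range(1,n) if st[i][4]>25],key=lambda i:np.hypot(*(c[i]-[238,167])));print(st[i],c[i])
w=cv2.imread('pics/k_wrist.png')[125:195,220:290];hs=cv2.cvtColor(w,cv2.COLOR_BGR2HSV)
print(hs[10:62:3,8:58:3,2])
def tri(obs):
    M=np.zeros((3,3));v=np.zeros(3)
    for n,p in obs:
        K,T=cam(n,s);d=T[:3,:3]@np.linalg.inv(K)@np.array([*p,1]);d/=np.linalg.norm(d);Q=np.eye(3)-np.outer(d,d);M+=Q;v+=Q@T[:3,3]
    X=np.linalg.solve(M,v);return X.round(4),[(proj(n,X,s)-p).round(1).tolist() for n,p in obs]
a=('wrist',(251.5,159.8));b=('side',(287.3,256.5));d=('scene',c[i])
print(tri([a,b]),tri([a,b,d]),tri([b,d]),tri([a,d]))
```

```text
[235 163   8   8  53] [238.18867925 166.39622642]
[[ 61  63  64  64  65  64  63  63  64  65  65  66  65  66  65  68  64]
 [ 63  63  65  65  64  63  63  62  57  64  64  64  66  67  68  67  66]
 [ 62  62  63  65  65  92 116 124 124 121 102  58  64  64  65  64  64]
 [ 63  63  65  64 118 127 128 129 129 129 129 124  79  67  66  67  63]
 [ 64  62  65 125 126 129 129 128 129 129 130 128 124  91  66  63  64]
 [ 62  63 103 125 127 128 128 129 129 129 128 130 129 124  66  66  66]
 [ 63  65 124 127 126 127 129 129 129 128 128 129 128 126  93  67  68]
 [ 63  59 126 127 126 127 129 130 128 129 130 129 129 129 122  63  64]
 [ 61  59 125 128 127 128 127 129 130 131 130 130 129 129 121  68  66]
 [ 63  55 126 126 128 128 129 129 130 129 130 129 129 127 121  66  69]
 [ 62  54 122 127 127 127 127 128 128 128 129 127 129 127 114  66  66]
 [ 62  64 114 125 128 128 128 127 129 127 129 129 128 125  74  65  67]
 [ 62  64  52 122 127 127 127 128 128 128 126 128 126 115  60  65  62]
 [ 65  60  63  81 122 126 125 127 127 128 127 123 112  66  65  65  65]
 [ 65  62  64  63  55 120 123 124 125 124 123 102  52  62  66  67  69]
 [ 63  63  63  64  61  61  52  71  88  66  53  66  62  65  65 119 118]
 [ 64  62  62  62  62  61  62  64  64  64  62  63  66  99 120 118 120]
 [114 113  92  95  63  64  66  64  63  67  94  95  97 119 119 120 118]]
(array([ 0.4556, -0.1746,  0.1364]), [[-0.0, 0.3], [-0.1, 0.0]]) (array([ 0.4558, -0.174 ,  0.1352]), [[1.1, 0.2], [-0.1, 0.3], [-0.1, -0.2]]) (array([ 0.4563, -0.1728,  0.1352]), [[-0.0, -0.0], [-0.0, 0.0]]) (array([ 0.4554, -0.1745,  0.1342]), [[0.4, -0.5], [-0.1, -0.0]])
```

```bash
python3 -m inch '[{"x":-2.1,"y":-0.9,"z":0,"roll":0,"grip":60},{"x":-2,"y":-0.9,"z":-1,"roll":0,"grip":60},{"x":0,"y":0,"z":-2,"roll":0,"grip":60},{"x":0,"y":0,"z":-2,"roll":0,"grip":60},{"x":0,"y":0,"z":-2,"roll":0,"grip":60},{"x":0,"y":0,"z":-2,"roll":0,"grip":60},{"x":0,"y":0,"z":-1.5,"roll":0,"grip":60},{"x":0,"y":0,"z":-1,"roll":0,"grip":60},{"x":0,"y":0,"z":0,"roll":0,"grip":60},{"x":0,"y":0,"z":0,"roll":0,"grip":60},{"x":0,"y":0,"z":0,"roll":0,"grip":60}]'
python3 - <<'E'
from h import *
im,s=snap('wrist'); hsv=cv2.cvtColor(im,cv2.COLOR_RGB2HSV)
m=(((hsv[:,:,0]<8)|(hsv[:,:,0]>172))&(hsv[:,:,1]>170)&(hsv[:,:,2]>50)).astype('uint8')
n,l,st,c=cv2.connectedComponentsWithStats(m);print([(x.tolist(),y.round(1).tolist()) for x,y in zip(st,c) if 60<x[4]<30000])
print(proj('wrist',s['position'],s),proj('wrist',(.456,-.1745,.14),s))
E
```

```text
time_s: 52.05
position: [0.4584, -0.1756, 0.1217]
tcp_rot: [0.195, 3.134, -0.001]
wrist_force: [-0.0, 0.2, 0.2]
finger_gap: 0.0649
finger_force: 0.0
[([532, 230, 28, 62, 1259], [548.3, 263.1]), ([253, 251, 68, 75, 3970], [285.9, 288.6])]
[284.62517896 276.6679829 ] [286.93887919 293.06669447]
```

```bash
python3 -m inch '[{"x":-0.1,"y":0,"z":-0.3,"roll":0,"grip":60},{"x":0,"y":0,"z":0,"roll":0,"grip":240},{"x":0,"y":0,"z":0,"roll":0,"grip":240},{"x":0,"y":0,"z":0,"roll":0,"grip":240},{"x":0,"y":0,"z":0,"roll":0,"grip":240},{"x":0,"y":0,"z":0,"roll":0,"grip":240},{"x":0,"y":0,"z":0,"roll":0,"grip":240}]' 60
```

```text
time_s: 52.68
position: [0.4568, -0.173, 0.1187]
tcp_rot: [0.2, 3.135, 0.008]
wrist_force: [-0.6, 7.8, 6.2]
finger_gap: 0.028
finger_force: 58.6
```

```bash
python3 -m inch '[{"x":-0.07,"y":0.1,"z":0.32,"roll":0,"grip":240},{"x":-0.07,"y":0.05,"z":0.32,"roll":0,"grip":240},{"x":-0.07,"y":0.01,"z":0.32,"roll":0,"grip":240},{"x":-0.08,"y":0.01,"z":0.34,"roll":0,"grip":240},{"x":0,"y":0,"z":0,"roll":0,"grip":240},{"x":0,"y":0,"z":0,"roll":0,"grip":240},{"x":0,"y":0,"z":0,"roll":0,"grip":240}]'
```

```text
time_s: 53.27
position: [0.4542, -0.1727, 0.1301]
tcp_rot: [0.198, 3.133, 0.004]
wrist_force: [5.8, 4.4, -7.1]
finger_gap: 0.0283
finger_force: 59.6
```

```bash
python3 -m inch '[{"x":-0.05,"y":0,"z":0.2,"roll":0,"grip":240},{"x":0,"y":0,"z":0,"roll":0,"grip":240},{"x":0,"y":0,"z":0,"roll":0,"grip":240},{"x":0,"y":0,"z":0,"roll":0,"grip":240},{"x":0,"y":0,"z":0,"roll":0,"grip":240},{"x":0,"y":0,"z":0,"roll":0,"grip":240},{"x":0,"y":0,"z":0,"roll":0,"grip":240},{"x":0,"y":0,"z":0,"roll":0,"grip":240},{"x":0,"y":0,"z":0,"roll":0,"grip":240},{"x":0,"y":0,"z":0,"roll":0,"grip":240},{"x":0,"y":0,"z":0,"roll":0,"grip":240},{"x":0,"y":0,"z":0,"roll":0,"grip":240}]'; python3 -c "
from h import *
snap('side','k2')"
```

```text
time_s: 54.27
position: [0.4539, -0.1726, 0.1316]
tcp_rot: [0.198, 3.133, 0.004]
wrist_force: [7.1, 4.2, -10.5]
finger_gap: 0.028
finger_force: 61.9
```

```bash
python3 -m inch '[{"x":0,"y":0,"z":0,"roll":0,"grip":60},{"x":0,"y":0,"z":0,"roll":0,"grip":60},{"x":0,"y":0,"z":0,"roll":0,"grip":60},{"x":0,"y":0,"z":0,"roll":0,"grip":60},{"x":0,"y":0,"z":2,"roll":0,"grip":60},{"x":0,"y":0,"z":2.5,"roll":0,"grip":60},{"x":0,"y":0,"z":2.5,"roll":0,"grip":60},{"x":0,"y":0,"z":2.5,"roll":0,"grip":60},{"x":0.5,"y":0.5,"z":2,"roll":0,"grip":60},{"x":3,"y":1,"z":0,"roll":0,"grip":60},{"x":0,"y":0,"z":0,"roll":0,"grip":60},{"x":0,"y":0,"z":0,"roll":0,"grip":60},{"x":0,"y":0,"z":0,"roll":0,"grip":60}]'
python3 - <<'E'
from h import *
im,s=snap('wrist','fin'); sd=snap('side','fins')[0]
hsv=cv2.cvtColor(im,cv2.COLOR_RGB2HSV)
m=(((hsv[:,:,0]<8)|(hsv[:,:,0]>172))&(hsv[:,:,1]>170)&(hsv[:,:,2]>70)).astype('uint8')
n,l,st,c=cv2.connectedComponentsWithStats(m);print([(x.tolist(),y.round(1).tolist()) for x,y in zip(st,c) if 60<x[4]<9000])
print('knob rest',proj('wrist',(.4556,-.1746,.1364),s))
ref=cv2.imread('pics/side0.png').astype(int)[:,:,::-1];d=np.abs(sd.astype(int)-ref).max(2)
# catch and knob, hood handle template shifts against the initial side view
for k,P in dict(tab=(.493,0,.11),knob=(.4556,-.1746,.136),handle=(.6245,-.0226,.16)).items():
    x,y=proj('side',P).round().astype(int);t=np.ascontiguousarray(ref[y-12:y+13,x-14:x+15].astype('uint8'));q=np.ascontiguousarray(sd[y-24:y+25,x-28:x+29])
    r=cv2.matchTemplate(q,t,cv2.TM_CCOEFF_NORMED);_,v,_,L=cv2.minMaxLoc(r);print(k,L[0]-14,L[1]-12,round(v,2))
E
```

```text
time_s: 55.4
position: [0.4872, -0.1588, 0.2473]
tcp_rot: [-0.195, -3.134, 0.0]
wrist_force: [-0.6, -0.5, 0.5]
finger_gap: 0.0655
finger_force: 0.0
[([239, 152, 38, 39, 1149], [257.2, 170.8]), ([427, 155, 51, 47, 1734], [451.1, 178.2])]
knob rest [257.95454238 171.15393373]
tab 0 0 0.85
knob 0 0 0.88
handle 0 0 0.99
```

Everything is back at its starting place (knob at rest, catch home, guard shut).

```bash
python3 -c "
from rig import workorder
print(workorder.hand_in())"
```

```text
the job is handed in; nothing more can be done
None
```

I packed all five parts (the long clamp, both flanges and both blocks) upright in the tray, shut the guard and pushed the catch home. I then held the start knob at its stop for about a second, let it spring back and handed the job in at about 55 s; the hand-in gave no verdict.

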